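Lean splint blanks on the warming carriage and slide it under the heat lamp

TASK

Pull the warming carriage out to its front stop, then lean every white splint blank from the counter on it side by side: lower short edge on the bed behind the toe lip, upper part resting on the back bar. With all the blanks leaning there and the carriage still fully out, push it gently (no faster than about 0.2 m/s) fully home under the heat lamp, blanks still leaning; only then flip the lamp switch lever fully over to on. Keep off the lamp itself, and leave the orthosis shell, caliper, hinge joints and tape roll where they are.

Things in the scene. Friction and masses are not known exactly. Their poses are not given: they have to be found in the camera images.
- carriage (a joint): position of the sliding carriage, m: 0 = fully home under the heat lamp, 0.14 = fully out at the front stop (loading position); it grows as the carriage is pulled towards the robot along its own -x on a level track. About 3 N of friction; stays where it is left. The track's place and yaw (within 0.1 rad) differ from start to start.
- carriage_bed (a point): centre of the top face of the carriage's bed, a grey plate 140 (x) by 416 mm (y), 24 mm above the counter; moves with the carriage. Axes: -x towards the handle and robot, y along the bed, z up. A toe lip 13 mm high runs along the front edge, inner face at x = -56 mm. Four blanks fit side by side, middles at y = -142, -47, 47 and 142 mm, with room for fingers between.
- carriage_bar (a point): middle of the carriage's back bar, round steel, 12 mm diameter, along y, at x = 23 mm, 57 mm above the bed, on a thin post at each end (y = +-204 mm). A blank standing with its lower short edge on the bed against the lip and resting on the bar is 42 degrees from level, its middle at x = -4 mm, 47 mm above the bed.
- carriage_handle (a point): top of the carriage's handle, an upright square black post, 20 x 20 mm, 45 mm tall, this point 68 mm above the counter; it stands on a tongue 120 mm in front (-x) of the bed's centre, clear of the bed by 40 mm.
- lamp: fixed wall-mounted heat lamp: a bell-shaped metal shade of 130 mm diameter, open below, with a fragile frosted bulb, rim 205 mm above the counter. Origin on the counter below the bulb, 80 mm beyond (+x) the bed's centre when the carriage is home. Its arm runs 370 mm above the counter to the wall on the left (+y).
- lamp_switch (a joint): angle of the lamp's toggle switch lever, rad: 0 = off, leaning 0.5 rad from upright to its box's -x side; 0.5 = upright; 1.0 = fully over to the +x side = on. It stays where it is left; about 1 N at the knob moves it.
- lamp_switch_base: the switch's fixed white box on the counter to the left of the carriage handle, 70 (its x) x 50 x 25 mm; origin under its centre; its x is the direction in which the lever is pushed to switch on, turned roughly to the robot's left (+y). The lever pivots about the box's y axis, 22 mm above the counter over the centre.
- lamp_switch_tip (a point): centre of the black ball knob, 26 mm diameter, at the end of the switch lever, 70 mm from the pivot; about 84 mm above the counter when off.
- blank0_mid (a point): middle of a splint blank, a flat stiff white polypropylene plate 130 (its x) x 52 (its y) x 10 mm (z), about 0.1 kg, at the start lying flat on the counter beside the track at any of four places; both faces and both ends are alike. None when this blank is absent.
- blank0: the same blank; origin at the centre of one 130 x 52 mm face (5 mm along -z from its middle). None when absent.
- blank1_mid (a point): middle of a splint blank, a flat stiff white polypropylene plate 130 (its x) x 52 (its y) x 10 mm (z), about 0.1 kg, at the start lying flat on the counter beside the track at any of four places; both faces and both ends are alike. None when this blank is absent.
- blank1: the same blank; origin at the centre of one 130 x 52 mm face (5 mm along -z from its middle). None when absent.
- blank2_mid (a point): middle of a splint blank, a flat stiff white polypropylene plate 130 (its x) x 52 (its y) x 10 mm (z), about 0.1 kg, at the start lying flat on the counter beside the track at any of four places; both faces and both ends are alike. None when this blank is absent.
- blank2: the same blank; origin at the centre of one 130 x 52 mm face (5 mm along -z from its middle). None when absent.
- blank3_mid (a point): middle of a splint blank, a flat stiff white polypropylene plate 130 (its x) x 52 (its y) x 10 mm (z), about 0.1 kg, at the start lying flat on the counter beside the track at any of four places; both faces and both ends are alike. None when this blank is absent.
- blank3: the same blank; origin at the centre of one 130 x 52 mm face (5 mm along -z from its middle). None when absent.
- orthosis: carbon-black ankle foot orthosis shell, 290 mm tall, foot plate 200 x 85 mm, standing; origin under the calf. Bystander.
- caliper: steel vernier caliper lying flat, 210 mm long along its x, up to 65 mm wide; origin under the middle of its beam. Bystander.
- hinge_a: white nylon hinge joint lying flat, two straps in a slight V, 120 mm long, 18 mm high; origin under its pivot. Bystander.
- hinge_b: a second such hinge joint. Bystander.
- tape: roll of strapping tape lying flat, 80 mm diameter, 50 mm high; origin under its centre. Bystander.
Not all that is in view belongs to the job. What is shaped like the lamp_switch_base but turquoise or yellow is not meant.

How it is judged (in metres and radians):
On the way, in this order (a step that is already met when the one before it is completed fails the run):
1. the empty carriage is pulled out to its front stop (value of joint carriage above 0.125 m), for 0.2 s.
2. every blank leans on the carriage, let go, with the carriage still out at its front stop (angle between the z axis of blank0_mid and the z axis of carriage_bed, either way round between 0.52 and 1 rad and angle between the y axis of each of blank0_mid, blank1_mid, blank2_mid, blank3_mid and the y axis of carriage_bed, either way round below 0.2 rad and x of blank0_mid in the frame of carriage_bed between -0.03 and 0.025 m and y of blank0_mid in the frame of carriage_bed between -0.17 and 0.17 m and z of blank0_mid in the frame of carriage_bed between 0.035 and 0.065 m and contact force between each of blank0, blank1, blank2, blank3 and the fingers below 0.05 N and linear speed of each of blank0, blank1, blank2, blank3 below 0.03 m/s and angle between the z axis of blank1_mid and the z axis of carriage_bed, either way round between 0.52 and 1 rad and x of blank1_mid in the frame of carriage_bed between -0.03 and 0.025 m and y of blank1_mid in the frame of carriage_bed between -0.17 and 0.17 m and z of blank1_mid in the frame of carriage_bed between 0.035 and 0.065 m and angle between the z axis of blank2_mid and the z axis of carriage_bed, either way round between 0.52 and 1 rad and x of blank2_mid in the frame of carriage_bed between -0.03 and 0.025 m and y of blank2_mid in the frame of carriage_bed between -0.17 and 0.17 m and z of blank2_mid in the frame of carriage_bed between 0.035 and 0.065 m and angle between the z axis of blank3_mid and the z axis of carriage_bed, either way round between 0.52 and 1 rad and x of blank3_mid in the frame of carriage_bed between -0.03 and 0.025 m and y of blank3_mid in the frame of carriage_bed between -0.17 and 0.17 m and z of blank3_mid in the frame of carriage_bed between 0.035 and 0.065 m and value of joint carriage above 0.12 m), for 0.2 s.
3. the loaded carriage is home with every blank leaning while the lamp switch is still off (angle between the z axis of blank0_mid and the z axis of carriage_bed, either way round between 0.52 and 1 rad and angle between the y axis of each of blank0_mid, blank1_mid, blank2_mid, blank3_mid and the y axis of carriage_bed, either way round below 0.2 rad and x of blank0_mid in the frame of carriage_bed between -0.03 and 0.025 m and y of blank0_mid in the frame of carriage_bed between -0.17 and 0.17 m and z of blank0_mid in the frame of carriage_bed between 0.035 and 0.065 m and contact force between each of blank0, blank1, blank2, blank3 and the fingers below 0.05 N and linear speed of each of blank0, blank1, blank2, blank3 below 0.03 m/s and angle between the z axis of blank1_mid and the z axis of carriage_bed, either way round between 0.52 and 1 rad and x of blank1_mid in the frame of carriage_bed between -0.03 and 0.025 m and y of blank1_mid in the frame of carriage_bed between -0.17 and 0.17 m and z of blank1_mid in the frame of carriage_bed between 0.035 and 0.065 m and angle between the z axis of blank2_mid and the z axis of carriage_bed, either way round between 0.52 and 1 rad and x of blank2_mid in the frame of carriage_bed between -0.03 and 0.025 m and y of blank2_mid in the frame of carriage_bed between -0.17 and 0.17 m and z of blank2_mid in the frame of carriage_bed between 0.035 and 0.065 m and angle between the z axis of blank3_mid and the z axis of carriage_bed, either way round between 0.52 and 1 rad and x of blank3_mid in the frame of carriage_bed between -0.03 and 0.025 m and y of blank3_mid in the frame of carriage_bed between -0.17 and 0.17 m and z of blank3_mid in the frame of carriage_bed between 0.035 and 0.065 m and value of joint carriage below 0.012 m and value of joint lamp_switch below 0.3 rad), for 0.2 s.
At the end, for the whole second after the job is handed in: Switch above 0.8 rad; carriage at rest within 12 mm of home; every present blank released, still, leaning on it 30-57 degrees from level, long side up, square to the bed within 11 degrees, its middle -30 to 25 mm (x), 170 mm (y) from the bed's centre and 35-65 mm above it (angle between the z axis of blank0_mid and the z axis of carriage_bed, either way round between 0.52 and 1 rad and angle between the y axis of each of blank0_mid, blank1_mid, blank2_mid, blank3_mid and the y axis of carriage_bed, either way round below 0.2 rad and x of blank0_mid in the frame of carriage_bed between -0.03 and 0.025 m and y of blank0_mid in the frame of carriage_bed between -0.17 and 0.17 m and z of blank0_mid in the frame of carriage_bed between 0.035 and 0.065 m and contact force between each of blank0, blank1, blank2, blank3 and the fingers below 0.05 N and linear speed of each of blank0, blank1, blank2, blank3 below 0.03 m/s and angle between the z axis of blank1_mid and the z axis of carriage_bed, either way round between 0.52 and 1 rad and x of blank1_mid in the frame of carriage_bed between -0.03 and 0.025 m and y of blank1_mid in the frame of carriage_bed between -0.17 and 0.17 m and z of blank1_mid in the frame of carriage_bed between 0.035 and 0.065 m and angle between the z axis of blank2_mid and the z axis of carriage_bed, either way round between 0.52 and 1 rad and x of blank2_mid in the frame of carriage_bed between -0.03 and 0.025 m and y of blank2_mid in the frame of carriage_bed between -0.17 and 0.17 m and z of blank2_mid in the frame of carriage_bed between 0.035 and 0.065 m and angle between the z axis of blank3_mid and the z axis of carriage_bed, either way round between 0.52 and 1 rad and x of blank3_mid in the frame of carriage_bed between -0.03 and 0.025 m and y of blank3_mid in the frame of carriage_bed between -0.17 and 0.17 m and z of blank3_mid in the frame of carriage_bed between 0.035 and 0.065 m and value of joint carriage below 0.012 m and velocity of joint carriage between -0.02 and 0.02 m/s and value of joint lamp_switch above 0.8 rad); the robot touches nothing.
It fails at once if the carriage is slammed home (faster than 0.35 m/s) (velocity of joint carriage below -0.35 m/s).
It fails at once if the robot or anything carried knocks the lamp (contact force between lamp and anything else above 3 N).
It fails at once if a bystander (orthosis shell, caliper, hinge joint or tape roll) is shifted by more than 5 cm (distance of any of orthosis, caliper, hinge_a, hinge_b, tape from where it was at the start of the episode above 0.05 m).
Of blank0, blank1, blank2, blank3 only 3 to 4 are there at a start; the rules pass over those that are not, and their reading is None.
At some moment in a run one of blank0, blank1, blank2, blank3 may be knocked a few centimetres aside while the robot is not near it.
Once in a run the grip may slacken for a moment while it holds something.
It also fails if it takes over 210 s, if anything falls off the work surface, if the arm or the gripper's body presses on something with over 40 N, if the wrist force passes 120 N, or if a joint passes its speed limit or range.

ROBOT

A 6-joint arm with a two-finger parallel gripper is mounted at the origin on the work surface. World frame = base frame: x ahead of the robot, y to its left, z up, the work surface at z = 0. Lengths are in mm, angles in rad, forces in N, time in s.
With the tool pointing down it reaches from about 275 to 1000 mm from the base axis. Payload 8.4 kg.
Tool frame: the origin (TCP) lies midway between the tips of the shut fingers; the grasp point (between the pads) lies r.grasp_offset behind it (r.grasp_offset is the distance from the TCP to the grasp point, in mm); z points along the fingers, y is the direction in which the jaws open and shut (so a half turn about z gives the same grasp; the last joint's range is limited). The gripper opens to 85 mm and grips with 20 to 120 N. Pads are 22 mm wide; open, the fingers measure 114 mm over their backs; the gripper's body (76 mm by 85 mm) begins 54 mm behind the grasp point. The pads swing forward as they close: fully open they stand 13 mm farther back than shut.
Start: joints at [-0.002, 0.353, 1.633, -0, 1.155, -0.002], TCP at [625.002, -0, 231.281] pointing down, gripper open.
Joint ranges: [-2.63, 2.63], [-0.92, 2.1], [0.06, 2.66], [-1.3, 4.44], [0, 2.69], [-3.02, 3.02]. Speed limits (rad/s): [2.22, 2.22, 2.79, 3.14, 3.14, 3.14].

INTERFACE

Orientations are given as [roll, pitch, yaw] about the fixed x, y, z axes, in that order (R = Rz(yaw) Ry(pitch) Rx(roll)).
In Python, from rig import r gives the robot as it stands.
- The arm moves only by the tool jog_arm, never from a script. Its argument "series" is a list that holds one entry, the list of rows, each a list of 7 numbers: the shift along the tool's x, y, z in cm, then the turn, a rotation vector about the tool's x, y, z in degrees, then the finger opening in cm, from 0 to 8.54. A call has 1 to 5 rows; each row is the pose to reach, as a shift and turn from the pose commanded when the call began, along the tool's axes at that moment; what a row does not reach only later rows make up. A row lasts 1/8 s, in which the tool goes at most 62.5 mm and 10.7 degrees, less where a joint would pass 70% of its speed; a pose out of reach is approached as far as the arm can. A call with a gripper value outside its range is refused whole. The fingers move at their own pace and stop on an object; "newtons" is the grip in N (left out, the last holds). Time passes only in rows, so rows that repeat a pose let the fingers close. It gives the time, the measured TCP pose, the force and the opening at its end, in the units of the state.
- r.sense(): the state, without advancing time (a new reading comes with each control period).
- r.grab_frame(name): name is "scene" or "side" or "wrist"; returns the picture (400x640x3 uint8, red, green, blue); there is no depth.
- r.calibration(name): a dict with "mtx" (3x3 intrinsics, pixels), "origin" and "attitude" of the camera in the world; the wrist camera has in their place "T_tool_cam" (4x4, takes a point from camera to tool coordinates, whose origin is the TCP and whose axes are the flange's). Camera axes: x right, y down, z forward; pixel columns grow to the right and rows downward; lengths in mm; the calibration is good to about 2 mm. A picture is of the moment at which its call begins: read the wrist's pose just before it. calibration takes no time and is no camera call.
- r.sign_off(): hands the job in, once; it reports no verdict.
The state is a dict: "clock": time; "qpos": joint angles; "qvel": joint speeds; "joint_efforts": joint torques, N m; "eef_pos": TCP position; "tcp_rot": TCP orientation; "contact_force": force on the tool from outside, world axes, zero at the start; "wrist_torque": the same for the moment, N m; "opening": opening from 0.0 (shut) to 1.0 (fully open).
Only numpy, scipy, OpenCV 4.12 (cv2) and the standard library are available. Lean on these libraries where they do the work, as an engineer would, in place of code of your own. Each camera call takes 0.05 s, during which the arm holds its last target.

## Working session

There is one attempt and no reset: what is moved stays moved. The work goes in short steps, Python scripts to look and compute and a tool call to move; the robot and the scene stay as the last step left them, time stands still between calls to the robot, and variables do not carry over. Pictures are saved under pics/ and viewed, and the job is handed in when it is done.

Besides the shell and the picture viewer there is one more tool, called after "Call:" in YAML: its name, and indented under it one key for each argument. jog_arm: Moves the arm, as the interface text tells. Its arguments: {"type":"object","properties":{"series":{"type":"array","items":{"type":"array","items":{"type":"array","items":{"type":"number"}}}},"newtons":{"type":"number"}},"required":["series"]}

```bash
ls; mkdir -p pics; python3 - <<'E'
from rig import r
import cv2
print(r.sense(), r.grasp_offset)
for n in ("scene","side","wrist"):
    print(n, r.calibration(n))
    cv2.imwrite(f"pics/{n}0.png", r.grab_frame(n)[:,:,::-1])
E
```

```text
pics
{'clock': 0.0, 'qpos': array([-2.37668610e-03,  3.53616535e-01,  1.63415519e+00,  1.20656029e-05,
        1.15523295e+00, -2.43538747e-03]), 'qvel': array([ 1.01442725e-03, -6.33100144e-04,  3.39945169e-04,  2.01411784e-05,
       -1.81154148e-03,  9.41066468e-04]), 'joint_efforts': array([-2.03471049e-03, -6.05236173e+01, -3.42063046e+01, -2.62302356e-04,
        9.48130677e-03,  3.61521288e-06]), 'eef_pos': array([6.24501975e+02, 1.95392508e-02, 2.30572433e+02]), 'tcp_rot': array([-3.14018066e+00, -1.44705915e-05,  1.57085014e+00]), 'contact_force': array([ 5.75379143e-01,  3.66473808e-05, -2.81211185e-02]), 'wrist_torque': array([-0.00368236, -0.03736261, -0.00961908]), 'opening': 0.9986407047726651} 18.700000000000003
scene {'mtx': array([[497.22585858,   0.        , 312.82541357],
       [  0.        , 497.22585858, 201.32468243],
       [  0.        ,   0.        ,   1.        ]]), 'origin': array([1124.64437758, -340.20493345, 1248.60804713]), 'attitude': array([-2.57962283,  0.01120405,  0.90926168])}
side {'mtx': array([[438.22207906,   0.        , 314.41729424],
       [  0.        , 438.22207906, 194.6541842 ],
       [  0.        ,   0.        ,   1.        ]]), 'origin': array([-207.09653924,  669.84316158, 1187.18519977]), 'attitude': array([-2.43436279,  0.01944062, -2.27787202])}
wrist {'mtx': array([[300.54037403,   0.        , 320.03835529],
       [  0.        , 300.54037403, 199.55322378],
       [  0.        ,   0.        ,   1.        ]]), 'T_tool_cam': array([[ 7.10248598e-04, -9.61113996e-01, -2.76151015e-01,
         7.19183336e+01],
       [ 9.99999727e-01,  6.25846270e-04,  3.93765688e-04,
         6.88612234e-01],
       [-2.05625631e-04, -2.76151219e-01,  9.61114177e-01,
        -1.41975996e+02],
       [ 0.00000000e+00,  0.00000000e+00,  0.00000000e+00,
         1.00000000e+00]])}
```

View pics/scene0.png

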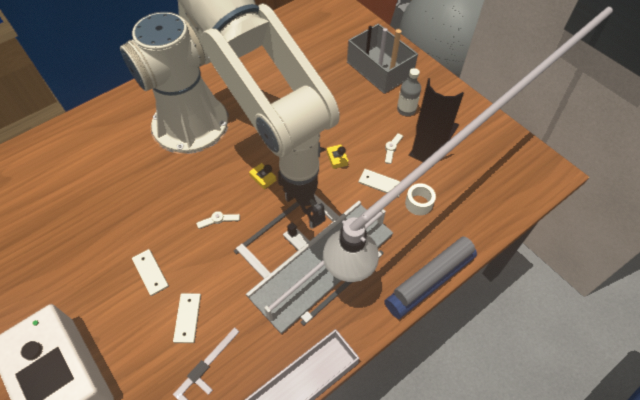

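View pics/side0.png

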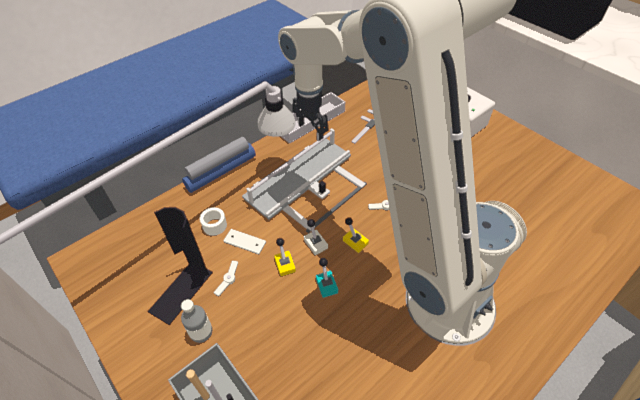

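View pics/wrist0.png

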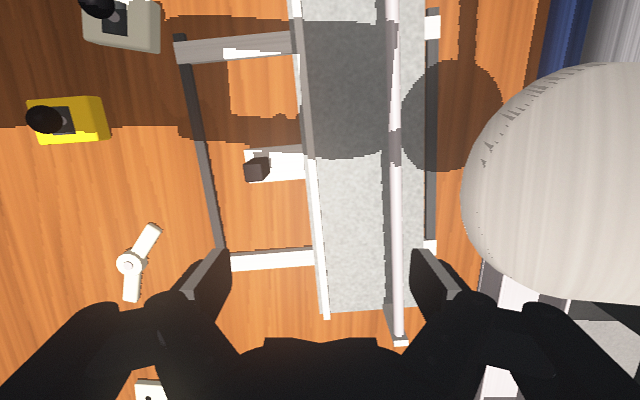

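```bash
cat > h.py <<'E'
from rig import r
import numpy as np, cv2, json
from scipy.spatial.transform import Rotation as R
def cam(name, pose=None):
    c=r.calibration(name); K=c["mtx"]
    if name=="wrist":
        if pose is None:
            s=r.sense(); pose=(s["eef_pos"],s["tcp_rot"])
        Rt=R.from_euler("xyz",pose[1]).as_matrix(); T=c["T_tool_cam"]
        return K, Rt@T[:3,3]+np.array(pose[0]), Rt@T[:3,:3]
    return K, c["origin"], R.from_euler("xyz",c["attitude"]).as_matrix()
def ray(name,u,v,pose=None):
    K,o,A=cam(name,pose); d=A@np.linalg.solve(K,np.array([u,v,1.])); return o,d/np.linalg.norm(d)
def p2w(name,u,v,z,pose=None):
    o,d=ray(name,u,v,pose); return o+d*(z-o[2])/d[2]
def w2p(name,p,pose=None):
    K,o,A=cam(name,pose); q=K@(A.T@(np.array(p,float)-o)); return q[:2]/q[2]
def shot(name,out,crop=None,scale=1):
    s=r.sense(); im=r.grab_frame(name)[:,:,::-1].copy()
    cv2.imwrite(f"pics/{out}_raw.png",im)
    json.dump([list(map(float,s["eef_pos"])),list(map(float,s["tcp_rot"]))],open(f"pics/{out}.json","w"))
    if crop: x,y,w,h=crop; im=im[y:y+h,x:x+w]
    im=cv2.resize(im,None,fx=scale,fy=scale,interpolation=cv2.INTER_CUBIC)
    cv2.imwrite(f"pics/{out}.png",im); return im
def pose(out): return json.load(open(f"pics/{out}.json"))
def delta(p,rpy,cur=None):
    """shift (cm, tool axes) and rotvec (deg) from current (or given) pose to target pose"""
    s=r.sense(); c=cur or (s["eef_pos"],s["tcp_rot"])
    A=R.from_euler("xyz",c[1]); B=R.from_euler("xyz",rpy)
    return np.round(A.inv().apply(np.array(p)-np.array(c[0]))/10,2), np.round((A.inv()*B).as_rotvec(degrees=True),1)
E
python3 - <<'E'
from h import *
pw=([624.5,0,230.57],[-3.14018,0,1.57085])
for n,u,v,z in [("scene",150,271,10),("scene",187,317,10),("scene",380,182,10),("side",245,241,10),
 ("scene",292,230,84),("side",311,224,84),("wrist",97,4,84),
 ("side",321,186,68),("wrist",257,170,68),("side",327,138,81),]:
    print(n,u,v,p2w(n,u,v,z,pw if n=="wrist" else None).round(0))
# bed corners via wrist z=24
for u,v in [(322,318),(435,8),(395,340)]: print(u,v,p2w("wrist",u,v,24,pw).round(0))
E
python3 - <<'E'
import cv2
im=cv2.imread("pics/scene0.png");cv2.imwrite("pics/s0c.png",cv2.resize(im[150:350,220:420],None,fx=3,fy=3,interpolation=2))
im=cv2.imread("pics/side0.png");cv2.imwrite("pics/d0c.png",cv2.resize(im[120:320,200:400],None,fx=3,fy=3,interpolation=2))
E
```

```text
scene 150 271 [ 403. -356.   10.]
scene 187 317 [ 578. -343.   10.]
scene 380 182 [572. 329.  10.]
side 245 241 [572. 332.  10.]
scene 292 230 [575.   1.  84.]
side 311 224 [439. 160.  84.]
wrist 97 4 [437. 160.  84.]
side 321 186 [549.  23.  68.]
wrist 257 170 [560.  16.  68.]
side 327 138 [ 706. -144.   81.]
322 318 [ 628. -196.   24.]
435 8 [742. 175.  24.]
395 340 [ 730. -232.   24.]
```

View pics/s0c.png

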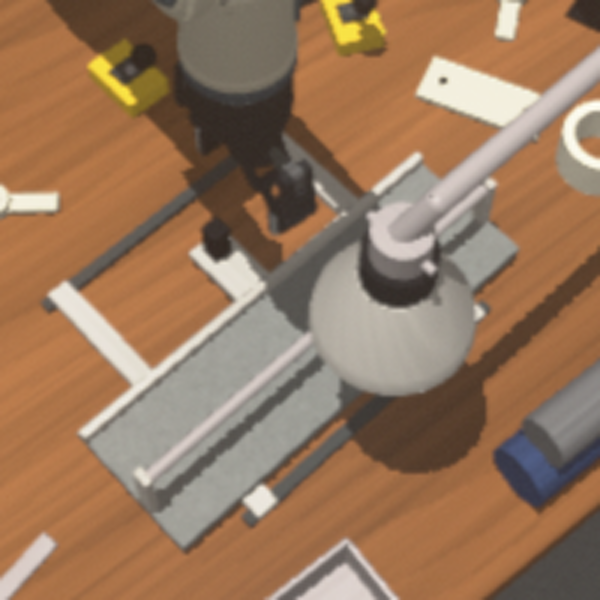

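View pics/d0c.png

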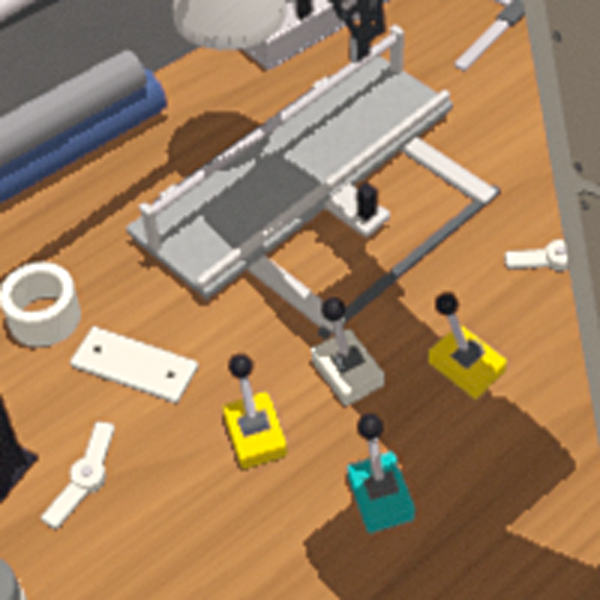

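```bash
python3 - <<'E'
from h import *
pw=([624.5,0,230.57],[-3.14018,0,1.57085])
f=lambda x,y:(220+x/3,150+y/3)
g=lambda x,y:(200+x/3,120+y/3)
a=p2w("scene",*f(185,548),24);b=p2w("scene",*f(518,248),24)
c=p2w("scene",*f(145,472),84);d=p2w("scene",*f(492,186),84)
print(a,b,np.linalg.norm(a-b),np.arctan2(-(b-a)[0],(b-a)[1]))
print(c,d,np.linalg.norm(c-d),np.arctan2(-(d-c)[0],(d-c)[1]))
c=p2w("side",*g(150,208),84);d=p2w("side",*g(397,28),84)
print(c,d,np.linalg.norm(c-d))
e=p2w("side",*g(208,298),0); print(e)
h=p2w("side",*g(368,185),68); print("handle",h, p2w("scene",*f(217,227),68))
print("lamp", p2w("scene",345,228,300))
for nm in("scene","side"):print(nm,w2p(nm,[403,350,10]),w2p(nm,[403,-356,10]))
E
```

```text
[ 765.32730559 -176.46599023   24.        ] [727.64988876 234.20936059  24.        ] 412.4000866983901 0.09148889824143636
[ 712.04384228 -173.26630222   84.        ] [685.36010206 231.18234096  84.        ] 405.32792522007514 0.06588011933773501
[685.07551494 220.46298125  84.        ] [ 726.53554278 -189.05435403   84.        ] 411.61071633835417
[597.15615714 215.21978307   0.        ]
handle [560.37251053   5.29823163  68.        ] [557.10113034  14.16239039  68.        ]
lamp [744.42786763  31.21372649 300.        ]
scene [349.14501623 144.14306891] [150.14720428 270.92139537]
side [271.60830046 278.83003349] [424.12273075 167.84798785]
```

```bash
python3 - <<'E'
from h import *
print(delta([480,12,230],[np.pi,0,0.09]))
E
```

```text
(array([  1.2 , -14.47,   0.09]), array([-0. ,  0. , 84.8]))
```

Call:
jog_arm:
  series:
    - [[1.2,-5,0,0,0,10,8.5],[1.2,-10,0,0,0,20,6],[1.2,-14.5,0,0,0,30,6],[1.2,-14.5,0,0,0,40,6],[1.2,-14.5,0,0,0,50,6]]

```text
clock: 0.78
eef_pos: [479.4, 12.0, 231.4]
tcp_rot: [3.141, -0.0, 0.692]
contact_force: [0.5, 0.1, 0.4]
opening: 0.699
```

Call:
jog_arm:
  series:
    - [[0,0,0,0,0,10,6],[0,0,0,0,0,20,6],[0,0,0,0,0,30,6],[0,0,0,0,0,34.8,6],[0,0,0,0,0,34.8,6]]

```text
clock: 1.4
eef_pos: [479.8, 12.0, 231.1]
tcp_rot: [-3.142, 0.0, 0.091]
contact_force: [-0.4, 0.1, -0.0]
opening: 0.703
```

```bash
python3 - <<'E'
from h import *
s=r.sense();print(s["clock"],s["eef_pos"],s["tcp_rot"],s["qpos"])
shot("wrist","w1");shot("scene","s1")
E
```

```text
1.4 [479.83393249  11.98920465 231.14221541] [-3.14158805e+00  3.35651744e-04  9.14406834e-02] [ 2.18692222e-02  1.25603770e-01  1.93405642e+00 -2.12176121e-05
  1.08226763e+00  1.50123483e+00]
```

View pics/w1.png

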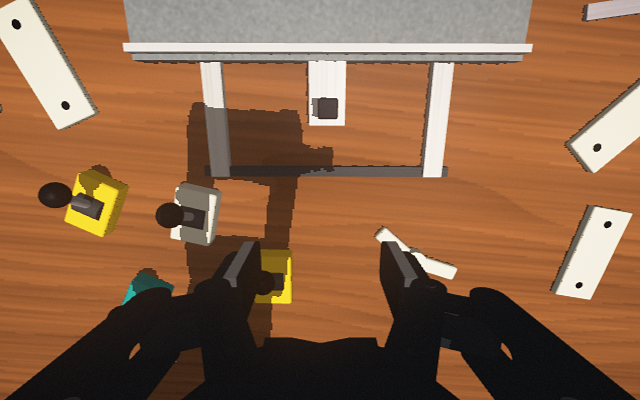

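View pics/s1.png

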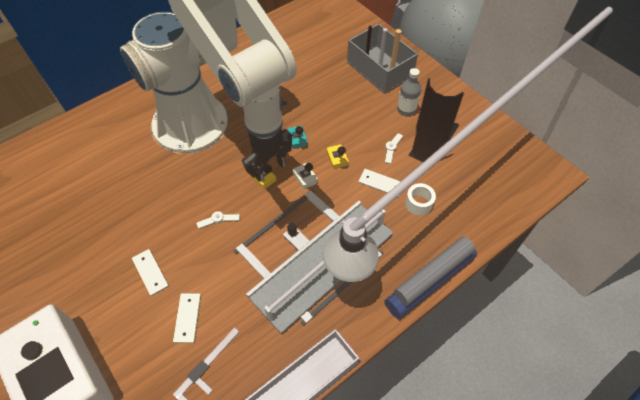

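```bash
python3 - <<'E'
from h import *
P=pose("w1")
im=cv2.imread("pics/w1_raw.png")
cv2.imwrite("pics/w1h.png",cv2.resize(im[30:190,190:470],None,fx=2.8,fy=2.8,interpolation=2))
print(p2w("wrist",327,107,68,P))
a=p2w("wrist",124,43,37,P);b=p2w("wrist",531,43,37,P);print(a,b,np.linalg.norm(a-b),np.arctan2((b-a)[0],-(b-a)[1]))
# blanks, marks
for u,v in [(16,24),(66,105),(597,147),(607,224),(579,285)]: print(u,v,p2w("wrist",u,v,10,P).round(1))
print("knob",p2w("wrist",169,216,84,P),p2w("scene",308,167,84), p2w("side",311,224,84))
E
```

```text
[556.7054742   14.02220468  68.        ]
[600.05970383 224.03547103  37.        ] [ 637.98048277 -186.13314653   37.        ] 411.91780770945275 0.09218962099644565
16 24 [612.1 354.5  10. ]
66 105 [532.4 312.6  10. ]
597 147 [ 542.1 -313.5   10. ]
607 224 [ 447.8 -360.3   10. ]
579 285 [ 357.9 -353.6   10. ]
knob [436.16749911 163.88612504  84.        ] [436.6494457  161.20687607  84.        ] [438.96407101 160.11294607  84.        ]
```

View pics/w1h.png

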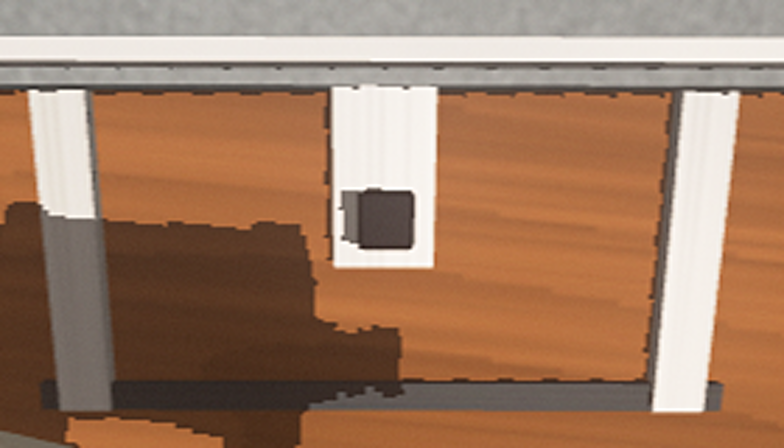

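```bash
python3 - <<'E'
from h import *
print(delta([555.5,13.2,42],[np.pi,0,0.0915]))
E
```

```text
(array([ 7.54,  0.58, 18.92]), array([-0. ,  0. ,  0.1]))
```

Call:
jog_arm:
  series:
    - [[4,0.3,3,0,0,0,6],[7.5,0.6,8,0,0,0,6],[7.5,0.6,13,0,0,0,6],[7.5,0.6,17,0,0,0,6],[7.5,0.6,18.9,0,0,0,6]]

```text
clock: 2.12
eef_pos: [553.8, 12.8, 39.7]
tcp_rot: [-3.141, 0.004, 0.093]
contact_force: [-0.2, -1.2, -0.0]
opening: 0.702
```

Call:
jog_arm:
  series:
    - [[0,0,0,0,0,0,6],[0,0,0,0,0,0,1],[0,0,0,0,0,0,1],[0,0,0,0,0,0,1],[0,0,0,0,0,0,1]]
  newtons: 40

```text
clock: 2.75
eef_pos: [556.4, 11.8, 43.8]
tcp_rot: [3.14, -0.003, 0.091]
contact_force: [0.9, -7.1, 3.6]
opening: 0.227
```

Call:
jog_arm:
  series:
    - [[-1.5,0,0,0,0,0,1],[-3.5,0,0,0,0,0,1],[-5.5,0,0,0,0,0,1],[-7.5,0,0,0,0,0,1],[-9.5,0,0,0,0,0,1]]

```text
clock: 3.38
eef_pos: [462.8, 3.4, 43.8]
tcp_rot: [3.14, -0.006, 0.091]
contact_force: [4.1, -7.4, 0.6]
opening: 0.224
```

Call:
jog_arm:
  series:
    - [[-1.5,0,0,0,0,0,1],[-3,0,0,0,0,0,1],[-4,0,0,0,0,0,1],[-4.6,0,0,0,0,0,1],[-4.8,0,0,0,0,0,1]]

```text
clock: 4.0
eef_pos: [428.3, 0.2, 45.6]
tcp_rot: [3.139, -0.03, 0.09]
contact_force: [32.7, 4.1, -21.9]
opening: 0.223
```

Call:
jog_arm:
  series:
    - [[0.5,0,0,0,0,0,1],[1,0,0,0,0,0,1],[1,0,0,0,0,0,1]]

```text
clock: 4.38
eef_pos: [428.8, 0.3, 45.5]
tcp_rot: [3.14, -0.011, 0.091]
contact_force: [2.9, -4.5, 25.2]
opening: 0.22
```

```bash
python3 - <<'E'
from h import *
s=r.sense();print(s["clock"],s["eef_pos"],s["tcp_rot"],s["qpos"],s["contact_force"])
shot("scene","s2",(150,100,300,260),2.6);shot("side","d2",(180,80,260,220),2.8)
E
```

```text
4.375 [4.28810016e+02 3.35398515e-01 4.54678022e+01] [ 3.13991141 -0.0114637   0.09123768] [-2.23320920e-03  3.46013551e-01  2.19251287e+00 -1.08315417e-03
  5.91495931e-01  1.47823072e+00] [ 2.8880889  -4.52810378 25.18437588]
```

View pics/s2.png

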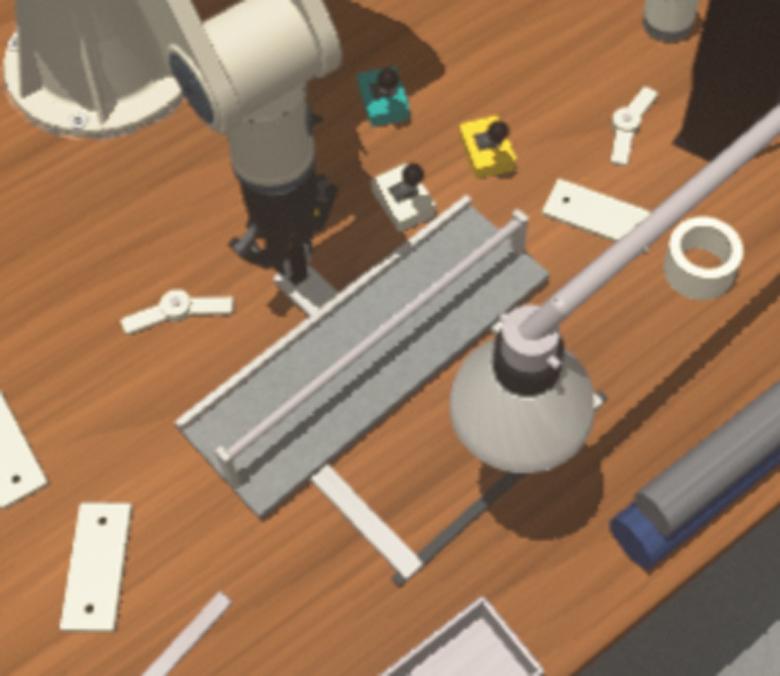

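View pics/d2.png

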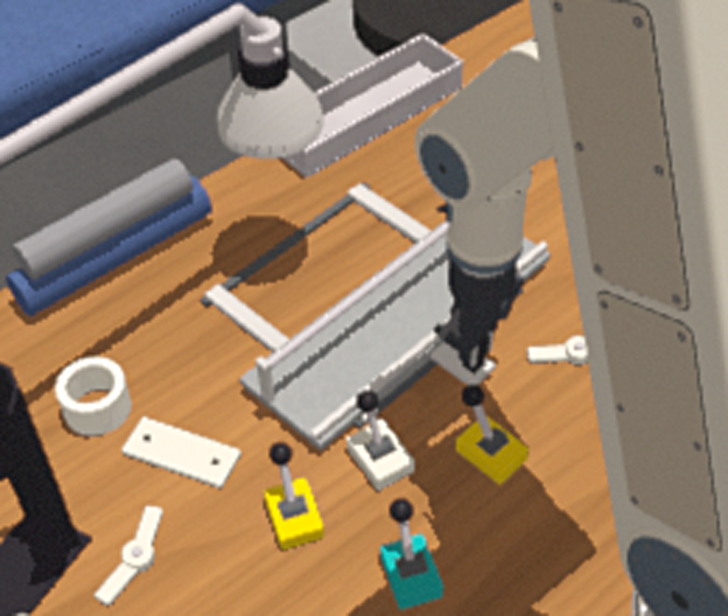

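```bash
python3 - <<'E'
from h import *
f=lambda x,y:(150+x/2.6,100+y/2.6)
a=p2w("scene",*f(262,517),24);b=p2w("scene",*f(548,275),24)
print(a,b,(a+b)/2, np.linalg.norm(a-b))
P=pose("w1")
for u,v in [(228,252),(292,250),(292,303)]: print("yellow",p2w("wrist",u,v,25,P))
E
```

```text
[ 643.83351344 -187.31501703   24.        ] [605.61284966 222.16135511  24.        ] [624.72318155  17.42316904  24.        ] 411.2562686201674
yellow [371.05997118 120.90267458  25.        ]
yellow [381.292415    40.24307431  25.        ]
yellow [303.95951351  35.10069196  25.        ]
```

```bash
python3 - <<'E'
from h import *
P=pose("w1")
print(p2w("side",180+473/2.8,80+395/2.8,84), p2w("wrist",264,281,84,P), p2w("wrist",279,279,25,P))
shot("wrist","w2")
E
```

```text
[368.90566664  63.14379523  84.        ] [370.4370751   64.67537757  84.        ] [338.47053579  54.37978941  25.        ]
```

View pics/w2.png

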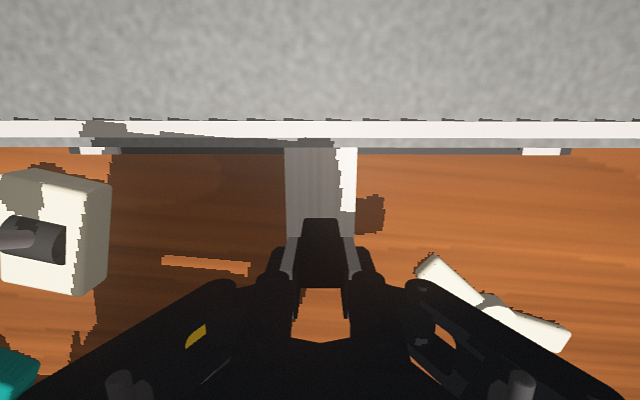

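```bash
python3 - <<'E'
from h import *
P=pose("w2");Q=pose("w1")
c,s=np.cos(.0915),np.sin(.0915)
for v in (122,137): 
  a=p2w("wrist",320,v,37,P); print(v,a, a[0]*c+a[1]*s)
for v in (43,51.5):
  a=p2w("wrist",320,v,37,Q); print(v,a, a[0]*c+a[1]*s)
for u,v in [(302,218),(338,218),(302,288),(338,288)]: print(p2w("wrist",u,v,68,P))
print("lamp rim",p2w("side",180+270/2.8,80+128/2.8,205))
s0=cv2.imread("pics/side0.png"); cv2.imwrite("pics/lampc.png",cv2.resize(s0[70:150,240:320],None,fx=7,fy=7,interpolation=2))
E
```

```text
122 [495.19114185   8.2057394   37.        ] 493.8694335998003
137 [488.04995239   7.54747562  37.        ] 486.6979700702175
43 [618.30741364  26.53776387  37.        ] 618.1457254049698
51.5 [610.49990509  25.81651188  37.        ] 610.3049747532555
[455.89422116  12.26608544  68.        ]
[457.27964195  -2.86418039  68.        ]
[422.66527869   9.7333147   68.        ]
[424.13859588  -6.44955254  68.        ]
lamp rim [765.14259662  34.94121898 205.        ]
```

View pics/lampc.png

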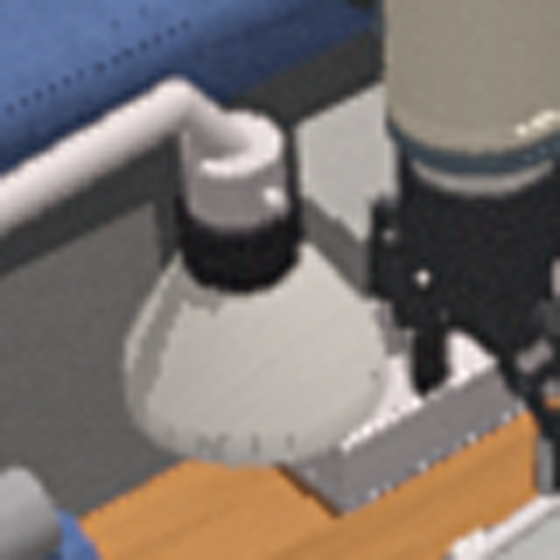

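```bash
python3 - <<'E'
from h import *
for u,v,z in [(351,256,205),(352,224,350),(352,224,370)]: print(p2w("scene",u,v,z))
for p in ([757,30,205],[765,35,205],[755,29,205],[755,29,370]): print(p,w2p("scene",p),w2p("side",p))
E
```

```text
[771.90562049  31.74187014 205.        ]
[766.17164265  29.11109349 350.        ]
[774.15004294  20.8913579  370.        ]
[757, 30, 205] [346.28795329 251.86934829] [279.02740084 126.24954043]
[765, 35, 205] [350.14974468 253.10493196] [276.44016984 125.74231432]
[755, 29, 205] [345.40679213 251.50131452] [279.61715792 126.40877277]
[755, 29, 370] [348.96842867 215.48104442] [275.40216506  85.84221752]
```

Call:
jog_arm:
  series:
    - [[0,0,0,0,0,0,4],[0,0,0,0,0,0,5],[0,0,-5,0,0,0,5],[0,0,-11,0,0,0,5],[0,0,-17,0,0,0,5]]

```text
clock: 5.15
eef_pos: [422.0, 0.8, 213.9]
tcp_rot: [-3.141, 0.001, 0.091]
contact_force: [1.7, -0.1, -0.3]
opening: 0.585
```

Call:
jog_arm:
  series:
    - [[-3,0,-3,0,0,0,8.5],[-6,0,-6,0,0,0,8.5],[-6,0,-7,0,0,0,8.5],[-6,0,-7,0,0,0,8.5]]

```text
clock: 5.65
eef_pos: [363.7, -4.6, 282.7]
tcp_rot: [3.141, -0.002, 0.091]
contact_force: [0.4, -0.1, -0.2]
opening: 0.994
```

```bash
python3 - <<'E'
from h import *
s=r.sense();print(s["clock"],s["eef_pos"],s["tcp_rot"],s["qpos"],s["contact_force"])
shot("wrist","w3");shot("scene","s3",(150,100,300,260),2.6)
E
```

```text
5.65 [363.67987548  -4.61535352 282.67041024] [ 3.14149342e+00 -1.80986528e-03  9.07222842e-02] [-1.69044335e-02 -1.37029514e-01  2.07354863e+00  1.02607877e-04
  1.20326349e+00  1.46313292e+00] [ 0.39466112 -0.13213872 -0.22525398]
```

View pics/w3.png

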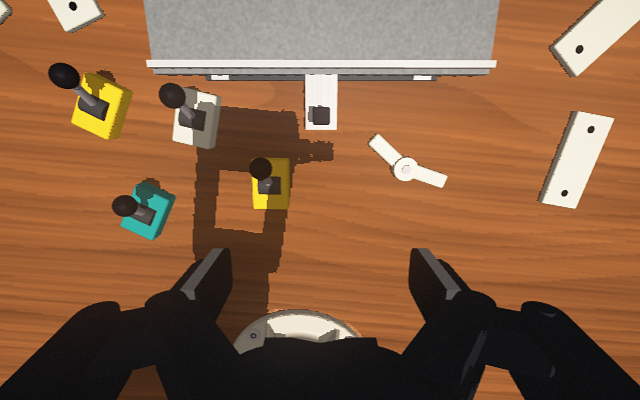

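View pics/s3.png

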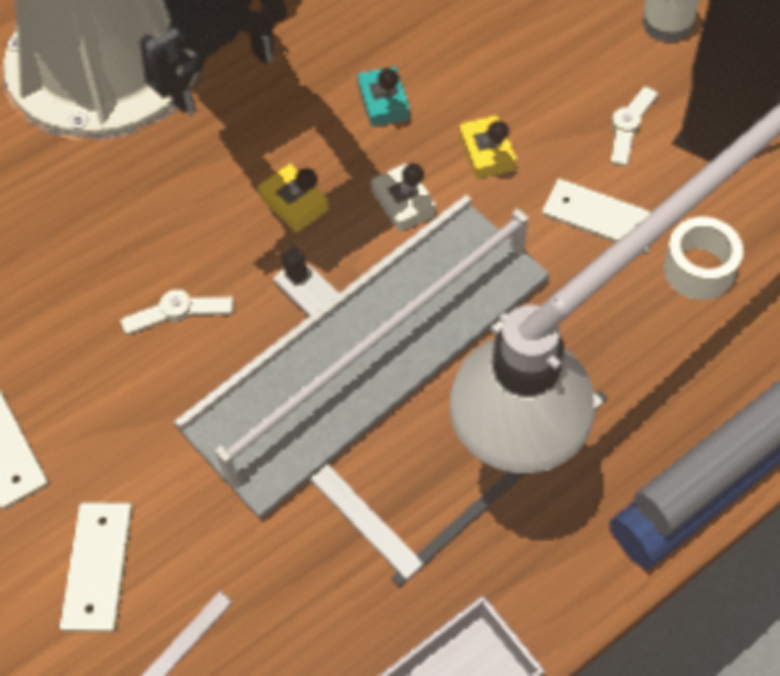

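```bash
python3 - <<'E'
from h import *
P=pose("w3")
im=cv2.imread("pics/w3_raw.png")
cv2.imwrite("pics/w3h.png",cv2.resize(im[40:140,130:510],None,fx=2.1,fy=2.1,interpolation=2))
cv2.imwrite("pics/w3b.png",cv2.resize(im[0:220,520:640],None,fx=2.7,fy=2.7,interpolation=2))
c,s=np.cos(.0915),np.sin(.0915)
print(p2w("wrist",321,116,68,P))
a=p2w("wrist",147,60,37,P);b=p2w("wrist",496,60,37,P);print(a,b,(a+b)/2,np.linalg.norm(a-b),np.arctan2((b-a)[0],-(b-a)[1]))
m=(a+b)/2; print("bedc",m+56*np.array([c,s,0]), "handle", m-64*np.array([c,s,0]))
E
```

```text
[431.67353626   2.19643315  68.        ]
[476.30960944 213.23514238  37.        ] [ 514.08430043 -198.54648054   37.        ] [495.19695494   7.34433092  37.        ] 413.5106192823134 0.09147873372983946
bedc [550.96269544  12.46118401  37.        ] handle [431.46468007   1.49649881  37.        ]
```

View pics/w3h.png

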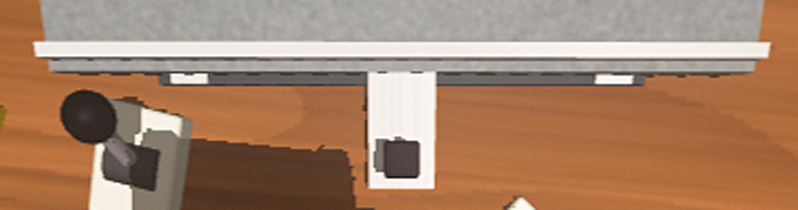

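View pics/w3b.png

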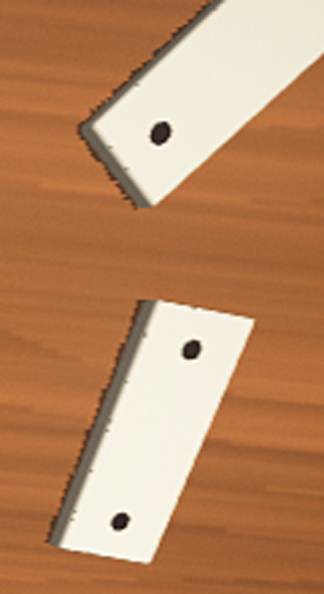

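```bash
cat >> h.py <<'E'
def rect(name,raw,z,x0,x1,y0,y1,P=None):
    """top-down map, 1px/mm, row=x from x1 down.. col = y from y1 (left) to y0"""
    g=np.array([[x0,y0,z],[x1,y0,z],[x1,y1,z],[x0,y1,z]],float)
    src=np.float32([w2p(name,p,P) for p in g]); dst=np.float32([[y1-p[1],x1-p[0]] for p in g])
    return cv2.warpPerspective(cv2.imread(raw),cv2.getPerspectiveTransform(src,dst),(int(y1-y0),int(x1-x0)))
def blanks(name,raw,x0,x1,y0,y1,P=None,z=10):
    m=rect(name,raw,z,x0,x1,y0,y1,P); hsv=cv2.cvtColor(m,cv2.COLOR_BGR2HSV)
    b=((hsv[:,:,2]>200)&(hsv[:,:,1]<50)).astype(np.uint8)*255
    b=cv2.morphologyEx(b,cv2.MORPH_CLOSE,np.ones((9,9),np.uint8))
    out=[]
    for c in cv2.findContours(b,cv2.RETR_EXTERNAL,cv2.CHAIN_APPROX_NONE)[0]:
        (u,v),(w,h),_=rr=cv2.minAreaRect(c)
        if 4000<cv2.contourArea(c)<9000:
            q=cv2.boxPoints(rr); e=[q[1]-q[0],q[2]-q[1]]; e=max(e,key=np.linalg.norm)
            out.append((round(x1-v,1),round(y1-u,1),round(max(w,h),1),round(min(w,h),1),round(float(np.arctan2(-e[0],-e[1])),3)))
    return out,m
E
python3 - <<'E'
from h import *
o,m=blanks("scene","pics/s3_raw.png",300,750,-500,-200);print(o);cv2.imwrite("pics/m1.png",m)
o,m=blanks("scene","pics/s3_raw.png",450,700,230,430);print(o);cv2.imwrite("pics/m2.png",m)
P=pose("w3")
o,_=blanks("wrist","pics/w3_raw.png",300,500,-430,-250,P);print(o)
P=pose("w1")
o,_=blanks("wrist","pics/w1_raw.png",500,640,270,380,P);print(o)
o,_=blanks("wrist","pics/w1_raw.png",330,480,-400,-300,P);print(o)
E
```

```text
[(401.9, -358.1, 129.0, 50.7, -0.087), (576.5, -343.4, 127.8, 51.2, -0.673)]
[(568.5, 326.0, 200.8, 121.5, -1.488)]
[(402.8, -356.0, 128.4, 50.5, -0.088)]
[(570.9, 332.2, 132.4, 51.4, -2.678)]
[(403.6, -355.9, 128.1, 50.4, -0.084)]
```

View pics/m1.png

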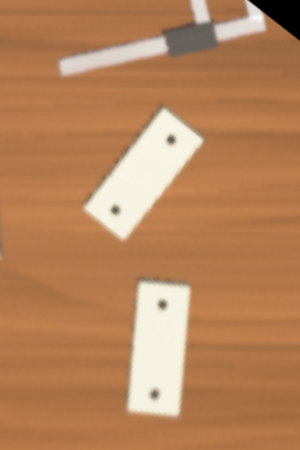

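View pics/m2.png

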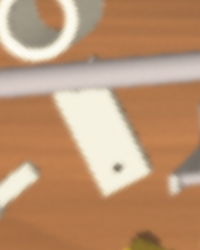

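```bash
python3 - <<'E'
from h import *
print(delta([403,-356.5,120],[np.pi,0,-0.086]))
E
```

```text
(array([ 0.79, 35.41, 16.14]), array([-0. ,  0.1, 10.1]))
```

Call:
jog_arm:
  series:
    - [[0,6,0,0,0,2,7],[0.3,12,1,0,0,4,7],[0.5,18,2,0,0,6,7],[0.8,24,4,0,0,8,7],[0.8,30,6,0,0,10,7]]

```text
clock: 6.38
eef_pos: [398.1, -303.3, 220.6]
tcp_rot: [-3.14, 0.001, -0.085]
contact_force: [1.4, 0.6, 0.1]
opening: 0.817
```

Call:
jog_arm:
  series:
    - [[0,4.5,3,0,0,0,7],[0,5.4,6,0,0,0,7],[0,5.4,9,0,0,0,7],[0,5.4,10,0,0,0,7],[0,5.4,10,0,0,0,7]]

```text
clock: 7.0
eef_pos: [393.3, -354.5, 121.7]
tcp_rot: [-3.14, 0.002, -0.083]
contact_force: [1.0, -0.1, 0.8]
opening: 0.818
```

```bash
python3 - <<'E'
from h import *
s=r.sense();print(s["clock"],s["eef_pos"],s["tcp_rot"],s["qpos"])
shot("wrist","w4");P=pose("w4")
print(blanks("wrist","pics/w4_raw.png",330,500,-440,-280,P)[0])
print(delta([403,-356.5,-2],[np.pi,0,-0.086]))
E
```

```text
7.0 [ 393.27182143 -354.53368592  121.7339135 ] [-3.14013100e+00  1.92836601e-03 -8.34258196e-02] [-7.36467960e-01  3.43505816e-01  1.93111312e+00 -1.41131154e-05
  8.69393408e-01  9.17764716e-01]
[]
(array([ 0.93,  0.08, 12.47]), array([-0. ,  0. ,  0.1]))
```

View pics/w4.png

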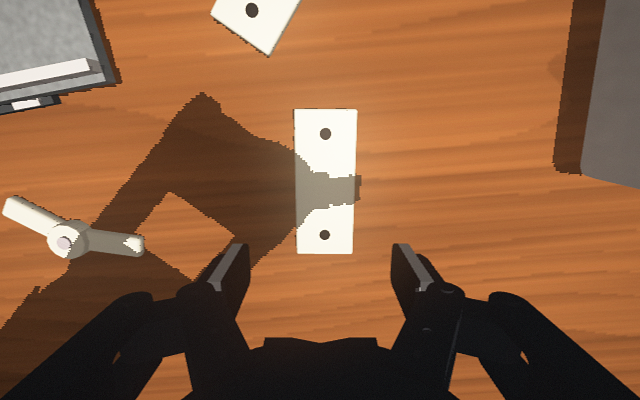

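```bash
python3 - <<'E'
from h import *
P=pose("w4")
a=p2w("wrist",325,134,10,P);b=p2w("wrist",324.5,235,10,P);m=(a+b)/2
print(a,b,m,np.arctan2(*(a-b)[[1,0]]))
print(delta([m[0],m[1],-2],[np.pi,0,-0.086]))
E
```

```text
[ 446.84630189 -361.0713276    10.        ] [ 357.23574628 -353.5993576    10.        ] [ 402.04102409 -357.3353426    10.        ] -0.0831902570775848
(array([ 0.85,  0.17, 12.47]), array([-0. ,  0. ,  0.1]))
```

Call:
jog_arm:
  series:
    - [[0.9,0.15,4,0,0,0,7],[0.9,0.15,8,0,0,0,7],[0.9,0.15,11,0,0,0,7],[0.9,0.15,12,0,0,0,7],[0.9,0.15,12.2,0,0,0,7]]

```text
clock: 7.68
eef_pos: [402.9, -357.6, 1.4]
tcp_rot: [3.141, -0.001, -0.084]
contact_force: [-0.5, -0.1, 0.2]
opening: 0.825
```

Call:
jog_arm:
  series:
    - [[0,0,0,0,0,0,7],[0,0,0,0,0,0,7]]

```text
clock: 7.92
eef_pos: [403.0, -357.9, 1.9]
tcp_rot: [3.14, -0.002, -0.084]
contact_force: [0.7, -0.6, -0.1]
opening: 0.82
```

Call:
jog_arm:
  series:
    - [[0,0,0.3,0,0,0,7],[0,0,0.3,0,0,0,4.5],[0,0,0.3,0,0,0,4.5],[0,0,0.3,0,0,0,4.5],[0,0,0.3,0,0,0,4.5]]
  newtons: 50

```text
clock: 8.55
eef_pos: [402.4, -357.3, -1.8]
tcp_rot: [3.142, -0.0, -0.084]
contact_force: [-1.5, 0.3, 6.7]
opening: 0.594
```

```bash
python3 - <<'E'
from h import *
s=r.sense();print(s["clock"],s["eef_pos"],s["opening"]*85,s["contact_force"])
shot("wrist","w5",(170,150,320,240),2.4);shot("scene","s5",(90,220,120,100),5)
E
```

```text
8.55 [ 402.39773254 -357.31699815   -1.79199175] 50.46474192347804 [-1.46302573  0.29757145  6.69461486]
```

View pics/w5.png

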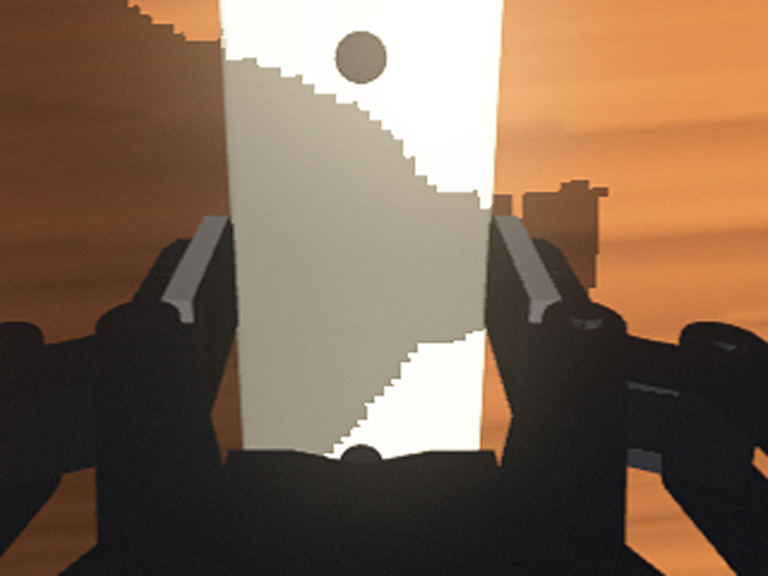

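View pics/s5.png

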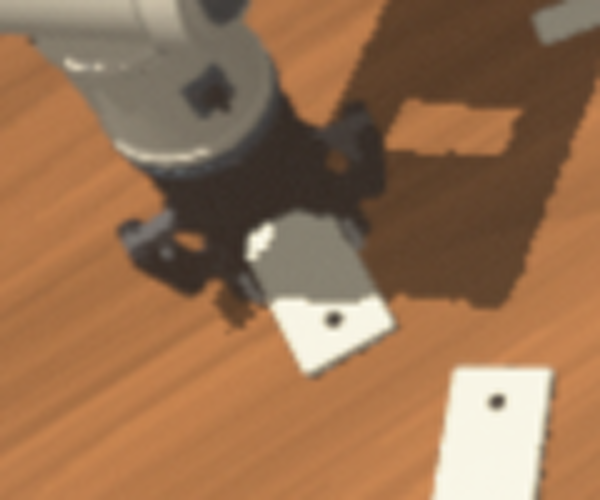

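Call:
jog_arm:
  series:
    - [[0,0,-1,0,0,0,4.5],[0,0,-4,0,0,0,4.5],[0,0,-8,0,0,0,4.5],[0,0,-13,0,0,0,4.5],[0,0,-18,0,0,0,4.5]]

```text
clock: 9.28
eef_pos: [402.1, -357.0, 179.7]
tcp_rot: [-3.142, 0.0, -0.084]
contact_force: [1.0, 0.2, -1.4]
opening: 0.592
```

```bash
cat >> h.py <<'E'
BC=np.array([551.,12.4,24.]); YAW=0.0915
def place(y,dx=0,dz=0,lean=42,zt=6.5,xt=0,bc=BC):
    A=R.from_euler("xyz",[np.pi,-np.radians(lean),YAW]); Z=R.from_euler("z",YAW)
    M=bc+Z.apply([-4+dx,y,47+dz]); return M-A.apply([xt,0,-zt]), A.as_euler("xyz")
def intool(u,v,pose,z):
    """pixel in wrist -> tool coords (mm) on plane tool z=z"""
    c=r.calibration("wrist");T=c["T_tool_cam"];d=T[:3,:3]@np.linalg.solve(c["mtx"],[u,v,1.]);o=T[:3,3];return o+d*(z-o[2])/d[2]
E
python3 - <<'E'
from h import *
s=r.sense();print(s["clock"],s["eef_pos"],s["opening"]*85,s["contact_force"])
shot("wrist","w6",(170,150,320,240),2.4)
print(delta([430,0,200],[np.pi,0,YAW]),place(0,3,40), place(0,3,3))
E
```

```text
9.275 [ 402.05199222 -357.00573819  179.69830307] 50.30284753854618 [ 1.0041507   0.15854054 -1.40499498]
(array([ -0.47, -36.01,  -1.57]), array([  0.3,  -0.4, -10. ])) (array([554.33533793,  12.70603797, 106.16955863]), array([ 3.14159265, -0.73303829,  0.0915    ])) (array([554.33533793,  12.70603797,  69.16955863]), array([ 3.14159265, -0.73303829,  0.0915    ]))
```

View pics/w6.png

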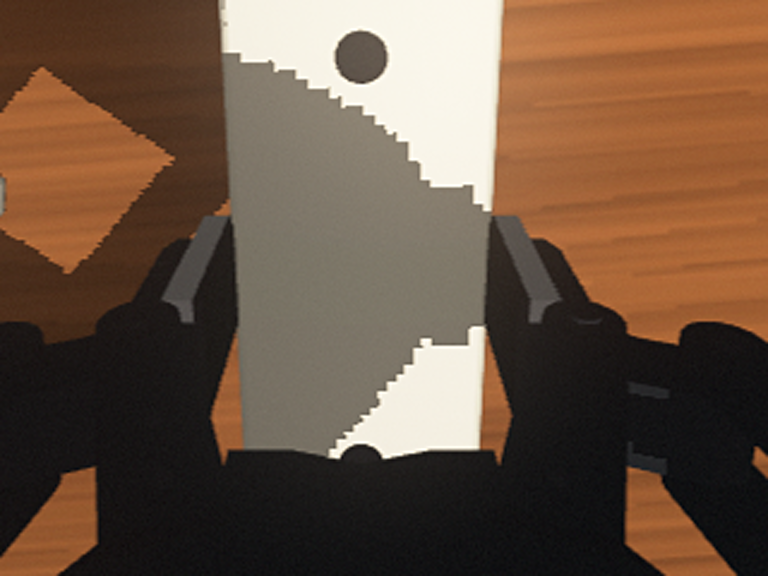

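```bash
python3 - <<'E'
from h import *
for z in (-8,-11,-14): print(intool(320,173.7,None,z), intool(170+235/2.4,150+250/2.4,None,z)[1]-intool(170+490/2.4,150+250/2.4,None,z)[1])
E
```

```text
[44.2905211  -1.91894864 -8.        ] -51.98752531247391
[ 44.87861346  -1.91943703 -11.        ] -50.82346471391277
[ 45.46670582  -1.91992542 -14.        ] -49.659404115351634
```

Call:
jog_arm:
  series:
    - [[0,-6,-1,0,0,-2,4.5],[0,-12,-2,0,0,-4,4.5],[0,-18,-3,0,0,-6,4.5],[-0.3,-24,-4,0,0,-8,4.5],[-0.5,-30,-4,0,0,-10,4.5]]

```text
clock: 9.95
eef_pos: [422.7, -56.2, 218.9]
tcp_rot: [3.141, -0.002, 0.091]
contact_force: [1.0, 0.3, -0.5]
opening: 0.592
```

```bash
python3 - <<'E'
from h import *
p,a=place(0,3,60,zt=5)
print(p,delta(p,a))
E
```

```text
[553.33584068  12.61432789 127.28427587] (array([13.62, -5.66,  9.19]), array([ 0. , 41.9,  0. ]))
```

Call:
jog_arm:
  series:
    - [[3,-2,0,0,10,0,4.5],[6,-4,0,0,20,0,4.5],[10,-5.7,1,0,30,0,4.5],[13,-5.7,3,0,40,0,4.5],[13.6,-5.7,6,0,42,0,4.5]]

```text
clock: 10.58
eef_pos: [532.4, 48.3, 200.7]
tcp_rot: [-3.037, -0.616, 0.107]
contact_force: [0.3, 1.1, -1.6]
opening: 0.591
```

```bash
python3 - <<'E'
from h import *
s=r.sense();print(s["clock"],s["eef_pos"],s["tcp_rot"],s["opening"]*85)
for dz in (60,20,3):
  p,a=place(0,3,dz,zt=5);print(p,delta(p,a))
shot("wrist","w7")
E
```

```text
10.575 [532.40168895  48.34871735 200.74771946] [-3.03730005 -0.61594564  0.10688181] 50.265308896483226
[553.33584068  12.61432789 127.28427587] (array([-2.86,  4.48,  6.55]), array([-6.5,  6.7,  0.3]))
[553.33584068  12.61432789  87.28427587] (array([-5.17,  4.82,  9.79]), array([-6.5,  6.7,  0.3]))
[553.33584068  12.61432789  70.28427587] (array([-6.15,  4.97, 11.17]), array([-6.5,  6.7,  0.3]))
```

View pics/w7.png

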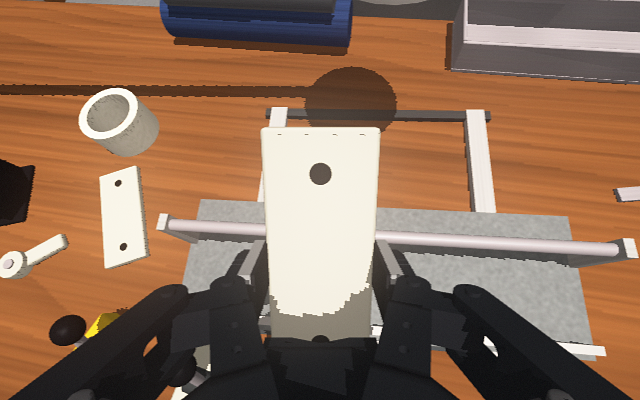

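Call:
jog_arm:
  series:
    - [[0,0,0,0,0,0,4.5],[0,0,0,0,0,0,4.5]]

```text
clock: 10.88
eef_pos: [533.0, 47.1, 201.4]
tcp_rot: [-3.04, -0.615, 0.107]
contact_force: [0.7, -0.4, -0.5]
opening: 0.594
```

```bash
python3 - <<'E'
from h import *
s=r.sense();print(s["clock"],s["eef_pos"],s["tcp_rot"],s["qpos"],s["qvel"])
for dz in (60,20,3):
  p,a=place(0,3,dz,zt=5);print(p,delta(p,a))
E
```

```text
10.875 [532.96605488  47.10563596 201.39593009] [-3.039798   -0.61474618  0.10655929] [-0.02911439  0.0385177   2.28862835  0.70297861  0.27940359  0.77472614] [-0.0008542  -0.00239105 -0.00250383  0.0246231  -0.00145027 -0.02738495]
[553.33584068  12.61432789 127.28427587] (array([-2.92,  4.34,  6.6 ]), array([-6.4,  6.8,  0.3]))
[553.33584068  12.61432789  87.28427587] (array([-5.23,  4.67,  9.85]), array([-6.4,  6.8,  0.3]))
[553.33584068  12.61432789  70.28427587] (array([-6.21,  4.81, 11.24]), array([-6.4,  6.8,  0.3]))
```

```bash
python3 - <<'E'
from h import *
S=[(.35362,1.63416,624.5,230.57),(.1256,1.93406,480.0,231.14),(-.13703,2.07355,363.7,282.67),(.3435,1.93111,529.5,121.73)]
A=[];b=[]
for q2,q3,rr,z in S:
    t=q2+q3
    A+=[[1,0,np.sin(q2),np.sin(t),np.cos(t)],[0,1,np.cos(q2),np.cos(t),-np.sin(t)]];b+=[rr,z]
x,res,rk,sv=np.linalg.lstsq(np.array(A),np.array(b),rcond=None);print(x,res,rk,sv, np.array(A)@x-b)
q=[-0.02911439,0.0385177,2.28862835,0.70297861,0.27940359,0.77472614]
E
```

```text
[-1.26217113e-01 -4.54302724e+01  5.65990622e+02  4.95143794e+02
  5.94596881e+01] [0.00961252] 5 [3.44830596 2.82256559 0.28611202 0.18199863 0.1653056 ] [ 0.00994184  0.06953601 -0.00203818 -0.06403527 -0.00814429 -0.01843855
  0.00024063  0.01293781]
```

```bash
python3 - <<'E'
from h import *
print(delta([422,-57,219],[np.pi,0,YAW]))
E
```

```text
(array([-8.9 ,  8.27, -9.33]), array([ -5.9, -35.1,   2.6]))
```

Call:
jog_arm:
  series:
    - [[-2,2,-2,-1.2,-9,0.5,4.5],[-4,4,-4,-2.4,-18,1,4.5],[-6,6,-6,-4,-26,1.5,4.5],[-9,8.3,-9.3,-6,-35,2.6,4.5],[-9,8.3,-9.3,-6,-35,2.6,4.5]]

```text
clock: 11.5
eef_pos: [421.8, -59.4, 218.8]
tcp_rot: [3.136, -0.002, 0.089]
contact_force: [0.3, 0.7, -0.6]
opening: 0.59
```

```bash
python3 - <<'E'
from h import *
s=r.sense();print(s["clock"],s["eef_pos"],s["tcp_rot"],s["qpos"].round(3))
print(delta([402,-340,100],[np.pi,0,-.086]))
E
```

```text
11.5 [421.79969624 -59.38831791 218.80936534] [ 3.13636035e+00 -2.23703983e-03  8.86505069e-02] [-0.14   0.049  2.051 -0.005  1.039  1.345]
(array([-4.48, 27.71, 12.02]), array([ 0.3, -0.2, 10. ]))
```

Call:
jog_arm:
  series:
    - [[-1,6,1,0,0,2,4.5],[-2,12,3,0,0,4,4.5],[-3,18,6,0,0,6,4.5],[-4,24,9,0,0,8,4.5],[-4.5,27.7,12,0,0,10,4.5]]

```text
clock: 12.12
eef_pos: [402.6, -340.2, 97.4]
tcp_rot: [3.138, -0.006, -0.086]
contact_force: [1.0, 1.0, -0.2]
opening: 0.59
```

Call:
jog_arm:
  series:
    - [[0,0,4,0,0,0,4.5],[0,0,7,0,0,0,4.5],[0,0,9,0,0,0,4.5],[0,0,9.5,0,0,0,4.5],[0,0,9.7,0,0,0,4.5]]

```text
clock: 12.75
eef_pos: [402.9, -337.3, 0.9]
tcp_rot: [3.141, -0.004, -0.083]
contact_force: [-0.4, 0.2, -0.8]
opening: 0.589
```

Call:
jog_arm:
  series:
    - [[0,0,0.25,0,0,0,4.5],[0,0,0.25,0,0,0,7],[0,0,0.25,0,0,0,7],[0,0,0.25,0,0,0,7]]

```text
clock: 13.25
eef_pos: [402.8, -337.1, -1.6]
tcp_rot: [3.141, -0.003, -0.083]
contact_force: [0.1, -0.1, -0.2]
opening: 0.814
```

Call:
jog_arm:
  series:
    - [[0,0,-2,0,-6,0,7],[0,0,-2,0,-13,0,7],[0,0,-2,0,-20,0,7],[0,0,-2,0,-26,0,7],[0,0,-2,0,-26,0,7]]

```text
clock: 13.88
eef_pos: [403.7, -336.8, 17.2]
tcp_rot: [-3.141, 0.451, -0.081]
contact_force: [0.2, 0.2, 0.1]
opening: 0.813
```

```bash
python3 - <<'E'
from h import *
s=r.sense();print(s["clock"],s["eef_pos"],s["tcp_rot"],s["qpos"].round(3))
shot("wrist","w8")
E
```

```text
13.875 [ 403.67056569 -336.77597715   17.20440565] [-3.14105712  0.4506059  -0.08124638] [-0.566  0.695  1.708 -0.223  1.153  1.22 ]
```

View pics/w8.png

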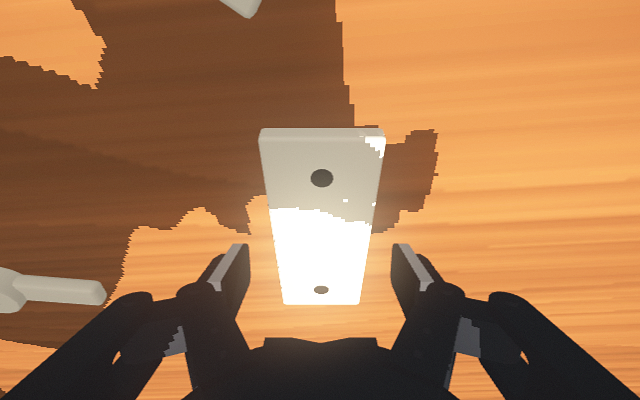

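```bash
python3 - <<'E'
from h import *
P=pose("w8")
a=p2w("wrist",321.5,178,10,P);b=p2w("wrist",321,290,10,P);m=(a+b)/2
print(a,b,m,np.arctan2(*(a-b)[[1,0]]),delta([m[0],m[1],4],[np.pi,.4538,-.083]))
E
```

```text
[ 448.50394959 -339.20783672   10.        ] [ 358.65458404 -331.90812852   10.        ] [ 403.57926681 -335.55798262   10.        ] -0.08106580089829596 (array([ 0.64, -0.11,  1.18]), array([-0. , -0.2,  0.1]))
```

Call:
jog_arm:
  series:
    - [[0.4,0,0.8,0,0,0,7],[0.64,-0.1,1.2,0,0,0,7],[0.64,-0.1,1.2,0,0,0,7]]

```text
clock: 14.3
eef_pos: [402.5, -335.8, 4.3]
tcp_rot: [-3.141, 0.451, -0.083]
contact_force: [-0.0, -0.3, -0.4]
opening: 0.818
```

Call:
jog_arm:
  series:
    - [[0,0,0,0,0,0,4.5],[0,0,0,0,0,0,4.5],[0,0,0,0,0,0,4.5],[0,0,0,0,0,0,4.5]]
  newtons: 60

```text
clock: 14.8
eef_pos: [403.4, -336.2, 5.3]
tcp_rot: [3.141, 0.45, -0.083]
contact_force: [-0.4, 1.0, 5.9]
opening: 0.57
```

```bash
python3 - <<'E'
from h import *
s=r.sense();print(s["clock"],s["eef_pos"],s["tcp_rot"],s["contact_force"],s["opening"]*85)
A=R.from_euler("xyz",s["tcp_rot"])
print("up 15cm:",A.inv().apply([0,0,15]))
print("blank mid in tool",A.inv().apply(np.array([403.6,-335.6,5])-s["eef_pos"]))
E
```

```text
14.8 [ 403.39641564 -336.1657777     5.33921399] [ 3.14143692  0.45042018 -0.08297137] [-0.41904665  1.00977712  5.94029151] 48.40858060331346
up 15cm: [-6.53015773e+00  2.10303685e-03 -1.35039637e+01]
blank mid in tool [ 0.28811099 -0.58074061  0.23738055]
```

Call:
jog_arm:
  series:
    - [[-0.6,0,-1.3,0,0,0,4.5],[-1.9,0,-4,0,0,0,4.5],[-3.5,0,-7.2,0,0,0,4.5],[-5.2,0,-10.6,0,0,0,4.5],[-6.5,0,-13.5,0,0,0,4.5]]

```text
clock: 15.42
eef_pos: [403.6, -336.1, 156.7]
tcp_rot: [3.141, 0.45, -0.083]
contact_force: [-0.3, -0.1, -1.5]
opening: 0.571
```

```bash
python3 - <<'E'
from h import *
s=r.sense();print(s["clock"],s["eef_pos"],s["tcp_rot"],s["contact_force"],s["opening"]*85)
shot("wrist","w9",(170,50,320,300),1.9)
print(delta([430,-50,230],[np.pi,.1,YAW]))
E
```

```text
15.425 [ 403.58217972 -336.12056993  156.66987129] [ 3.14125214  0.44952935 -0.08310289] [-0.3038629  -0.077977   -1.53674119] 48.55429663995735
(array([ -2.95, -28.81,  -6.41]), array([-2.6, 19.8, -9.7]))
```

View pics/w9.png

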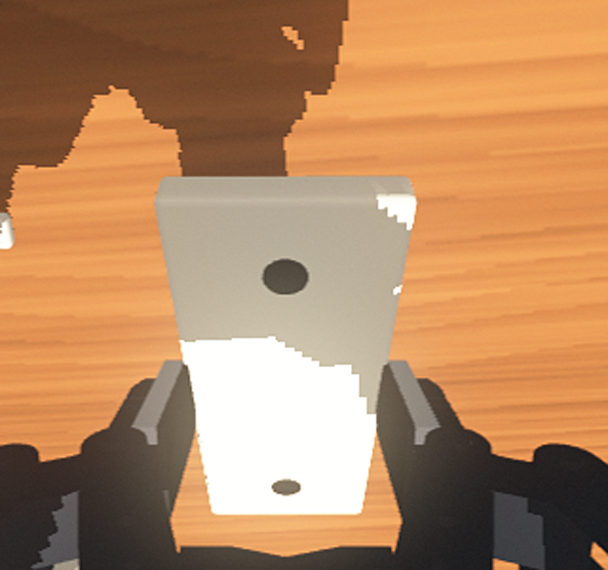

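```bash
cat >> h.py <<'E'
def held(up,lo,half=45.,a=None):
    """blank mid (x,z) in tool frame and pitch a(rad) from pixels of two holes; a given"""
    from scipy.optimize import least_squares
    c=r.calibration("wrist");T=c["T_tool_cam"];K=c["mtx"]
    def pr(p):
        q=K@(T[:3,:3].T@(np.array(p)-T[:3,3]));return q[:2]/q[2]
    def f(v):
        x,z,y=v; e=np.array([np.cos(a),0,-np.sin(a)]);n=np.array([-np.sin(a),0,-np.cos(a)])
        m=np.array([x,y,z]);return np.r_[pr(m+half*e+5*n)-up,pr(m-half*e+5*n)-lo]
    s=least_squares(f,[0,0,0]);return s.x,s.fun
E
python3 - <<'E'
from h import *
for a in (.40,.45,.5): print(a,held((320.5,195.8),(320.5,306.3),a=a))
E
```

```text
0.4 (array([-4.54446309, 10.86599508, -1.60094112]), array([ 0.11044559,  0.00026669, -0.15643491, -0.00037773]))
0.45 (array([-0.4252059 ,  1.97260566, -1.6258168 ]), array([ 0.11786472,  0.0003115 , -0.17461474, -0.0004616 ]))
0.5 (array([ 3.8720133 , -7.2812924 , -1.65203582]), array([ 0.12528716,  0.00036373, -0.19540958, -0.00056726]))
```

Call:
jog_arm:
  series:
    - [[-0.5,-6,-2,-0.5,4,-2,4.5],[-1,-12,-4,-1,8,-4,4.5],[-1.5,-18,-5,-1.5,12,-6,4.5],[-2.5,-24,-6,-2,16,-8,4.5],[-2.9,-28.8,-6.4,-2.6,19.8,-9.7,4.5]]

```text
clock: 16.1
eef_pos: [429.0, -47.2, 226.1]
tcp_rot: [-3.139, 0.1, 0.093]
contact_force: [0.2, 0.2, -1.2]
opening: 0.565
```

```bash
cat >> h.py <<'E'
def place2(y,dx=0,dz=0,a=.4515,mid=(0,0,0.5),lean=42,bc=BC):
    ph=np.radians(lean)-a
    A=R.from_euler("xyz",[np.pi,-ph,YAW]); M=np.array(bc)+R.from_euler("z",YAW).apply([-4+dx,y,47+dz])
    return M-A.apply(mid), A.as_euler("xyz")
E
python3 - <<'E'
from h import *
s=r.sense();print(s["clock"],s["eef_pos"],s["tcp_rot"],s["opening"]*85)
for dz in (60,):
  p,a=place2(0,3,dz);print(p,a,delta(p,a))
E
```

```text
16.1 [428.9653116  -47.16255542 226.11413379] [-3.13855011  0.09984148  0.0934207 ] 48.06539322207378
[549.86584747  12.29593446 131.48031459] [ 3.14159265 -0.28153829  0.0915    ] (array([13.47, -4.77,  8.18]), array([-0.2, 21.9,  0.1]))
```

Call:
jog_arm:
  series:
    - [[3,-2,0,0,5,0,4.5],[6,-4,0,0,11,0,4.5],[10,-4.8,1,0,17,0,4.5],[13,-4.8,3,0,22,0,4.5],[13.5,-4.8,6,0,22,0,4.5]]

```text
clock: 16.73
eef_pos: [553.0, 10.8, 151.6]
tcp_rot: [-3.139, -0.283, 0.091]
contact_force: [-0.6, 0.3, -1.5]
opening: 0.57
```

```bash
python3 - <<'E'
from h import *
s=r.sense();print(s["clock"],s["eef_pos"],s["tcp_rot"],s["qpos"].round(3),s["opening"]*85)
for dz in (60,25,3):
  p,a=place2(0,3,dz);print(p,a,delta(p,a))
E
```

```text
16.725 [553.01920752  10.8127994  151.64977834] [-3.13875499 -0.28333518  0.09130604] [-1.000e-03  2.170e-01  2.068e+00  5.300e-02  5.750e-01  1.438e+00] 48.41448090725141
[549.86584747  12.29593446 131.48031459] [ 3.14159265 -0.28153829  0.0915    ] (array([-0.85, -0.17,  1.85]), array([-0.2, -0.1, -0. ]))
[549.86584747  12.29593446  96.48031459] [ 3.14159265 -0.28153829  0.0915    ] (array([-1.83, -0.16,  5.21]), array([-0.2, -0.1, -0. ]))
[549.86584747  12.29593446  74.48031459] [ 3.14159265 -0.28153829  0.0915    ] (array([-2.45, -0.16,  7.33]), array([-0.2, -0.1, -0. ]))
```

Good, well clear of the singularity. Descend to dz=20, look, then finish.

Call:
jog_arm:
  series:
    - [[-0.8,-0.15,2,0,0,0,4.5],[-1.4,-0.15,3.6,0,0,0,4.5],[-1.8,-0.15,5.2,0,0,0,4.5],[-1.8,-0.15,5.2,0,0,0,4.5]]

```text
clock: 17.23
eef_pos: [548.1, 11.9, 95.5]
tcp_rot: [-3.138, -0.278, 0.091]
contact_force: [0.2, 0.6, -1.5]
opening: 0.572
```

```bash
python3 - <<'E'
from h import *
s=r.sense();print(s["clock"],s["eef_pos"],s["tcp_rot"],s["qpos"].round(3),s["opening"]*85)
p,a=place2(0,3,3);print(p,a,delta(p,a))
shot("wrist","w10");shot("side","d10",(230,100,220,160),3.5)
E
```

```text
17.225 [548.07259939  11.93489456  95.49992293] [-3.13825611 -0.27755774  0.09077413] [2.000e-03 3.090e-01 2.113e+00 6.400e-02 4.450e-01 1.427e+00] 48.601495640071846
[549.86584747  12.29593446  74.48031459] [ 3.14159265 -0.28153829  0.0915    ] (array([-0.4 , -0.01,  2.07]), array([-0.2,  0.2, -0. ]))
```

View pics/w10.png

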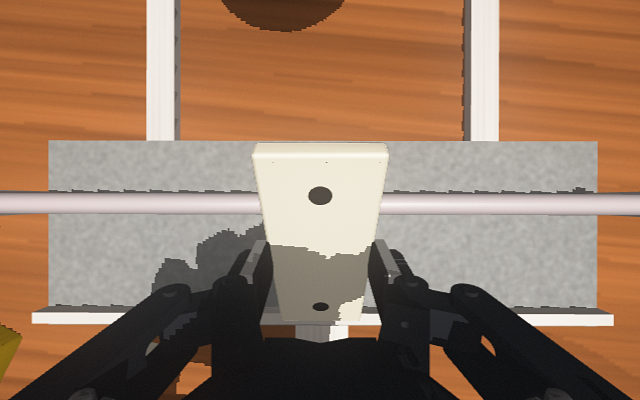

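View pics/d10.png

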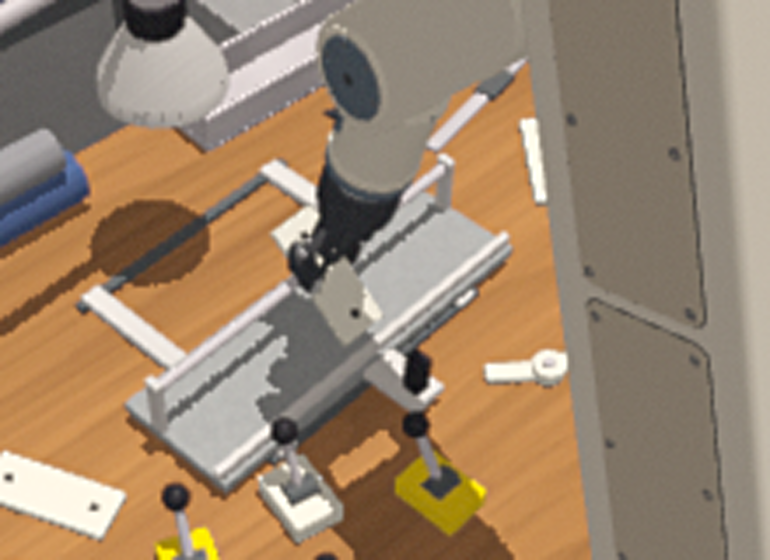

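```bash
python3 - <<'E'
from h import *
P=pose("w10")
Z=R.from_euler("z",-YAW)
for n,u,v,z in [("bar",100,203.5,81),("bar",500,204,81),("lipin",100,311,37),("lipin",560,313,37),("bedback",100,141,24),("bedback",560,141,24),("bedL",48,200,24),("bedR",597,200,24)]:
    print(n,Z.apply(p2w("wrist",u,v,z,P)-BC).round(1))
s=r.sense();A=R.from_euler("xyz",s["tcp_rot"])
M=s["eef_pos"]+A.apply([0,0,.5]);print("mid in bed",Z.apply(M-BC))
E
```

```text
bar [ 23.5 126.5  57. ]
bar [  23.4 -100.1   57. ]
lipin [-54. 159.  13.]
lipin [ -54.8 -169.    13. ]
bedback [ 69.9 168.5   0. ]
bedback [  70.1 -179.1    0. ]
bedL [ 25.2 208.    0. ]
bedR [  25.6 -207.     0. ]
mid in bed [-1.65380401 -0.31918619 72.32917133]
```

Call:
jog_arm:
  series:
    - [[-0.2,0,0.8,0,0,0,4.5],[-0.3,0,1.5,0,0,0,4.5],[-0.4,0,2.0,0,0.2,0,4.5],[-0.4,0,2.0,0,0.2,0,4.5]]

```text
clock: 17.82
eef_pos: [550.3, 12.2, 75.3]
tcp_rot: [-3.138, -0.282, 0.091]
contact_force: [0.2, -0.0, -1.3]
opening: 0.568
```

```bash
python3 - <<'E'
from h import *
s=r.sense();A=R.from_euler("xyz",s["tcp_rot"]);Z=R.from_euler("z",-YAW)
M=s["eef_pos"]+A.apply([0,0,.5]);print("mid in bed",Z.apply(M-BC),s["contact_force"],s["tcp_rot"],s["opening"]*85)
shot("wrist","w11",(140,60,360,290),2)
E
```

```text
mid in bed [-0.54995241 -0.18525859 50.79123819] [ 0.15411809 -0.04409084 -1.33193132] [-3.13837172 -0.2822995   0.09067485] 48.26644499386039
```

View pics/w11.png

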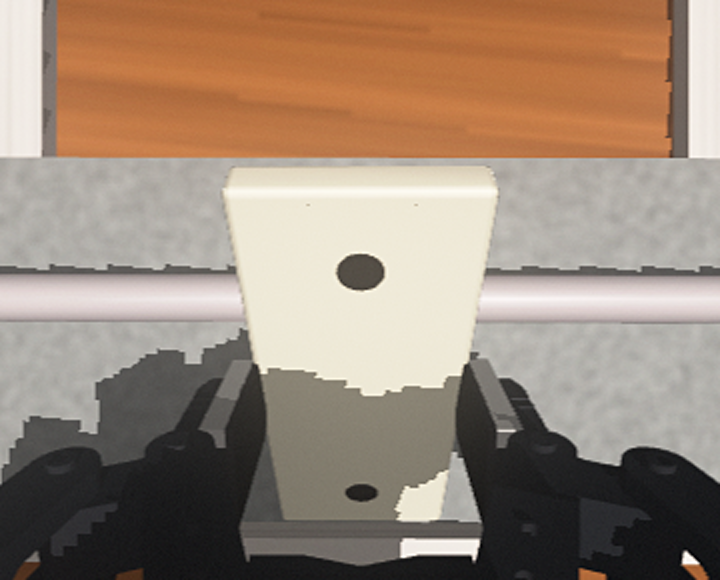

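Call:
jog_arm:
  series:
    - [[-0.1,0,0.15,0,0,0,4.5],[-0.15,0,0.3,0,0,0,4.5],[-0.15,0,0.3,0,0,0,4.5]]

```text
clock: 18.25
eef_pos: [552.2, 12.2, 74.2]
tcp_rot: [-3.139, -0.288, 0.091]
contact_force: [-0.4, 1.1, 10.7]
opening: 0.571
```

Call:
jog_arm:
  series:
    - [[0,0,-0.1,0,0,0,5.2],[0,0,-0.1,0,0,0,7],[0,0,-0.1,0,0,0,7],[0,0,-0.1,0,0,0,7]]

```text
clock: 18.75
eef_pos: [549.8, 12.1, 73.3]
tcp_rot: [-3.138, -0.283, 0.091]
contact_force: [-0.4, 0.6, -0.4]
opening: 0.82
```

```bash
python3 - <<'E'
from h import *
s=r.sense();print(s["contact_force"],s["eef_pos"],s["opening"]*85)
shot("wrist","w12",(140,60,360,290),2)
E
```

```text
[-0.40092161  0.58799894 -0.40379817] [549.75217717  12.0506316   73.32731934] 69.7246933466414
```

View pics/w12.png

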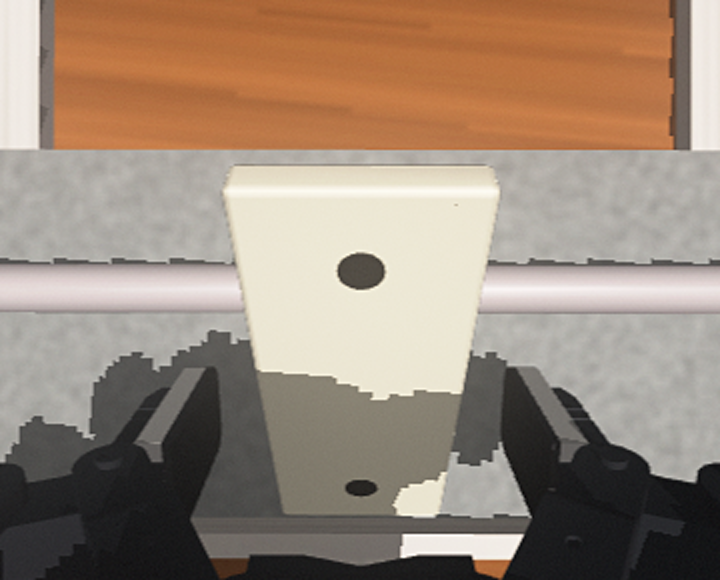

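Call:
jog_arm:
  series:
    - [[0,0,-1.5,0,0,0,7],[0,0,-5,0,0,0,7],[0,0,-10,0,0,0,7],[0,0,-14,0,-8,0,7],[0,0,-14,0,-16,0,7]]

```text
clock: 19.42
eef_pos: [511.9, 7.8, 213.2]
tcp_rot: [-3.14, -0.007, 0.091]
contact_force: [0.8, -0.1, -0.2]
opening: 0.822
```

```bash
python3 - <<'E'
from h import *
s=r.sense();print(s["clock"],s["eef_pos"],s["tcp_rot"])
shot("side","d13",(230,100,220,160),3.5)
shot("scene","s13")
print(blanks("scene","pics/s13_raw.png",480,700,-450,-250)[0])
E
```

```text
19.425 [511.85126061   7.7839133  213.24961944] [-3.13972502 -0.00748473  0.09102841]
[(576.5, -343.4, 127.8, 51.0, -0.673)]
```

View pics/d13.png

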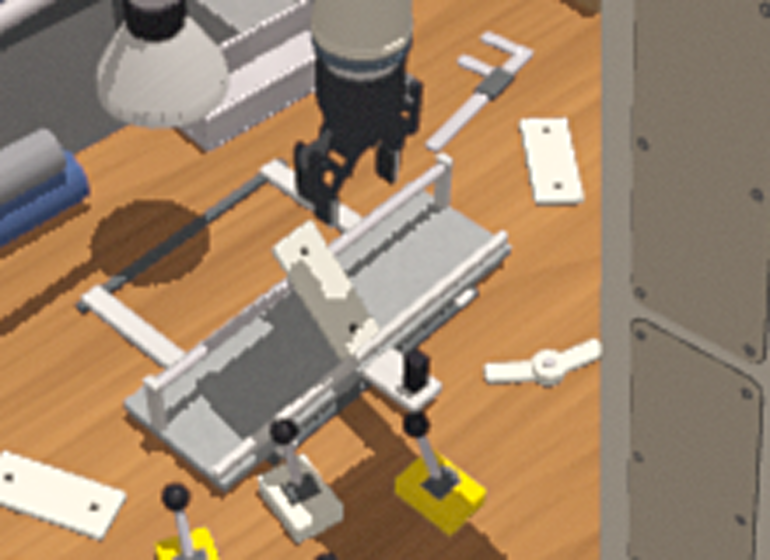

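View pics/s13.png

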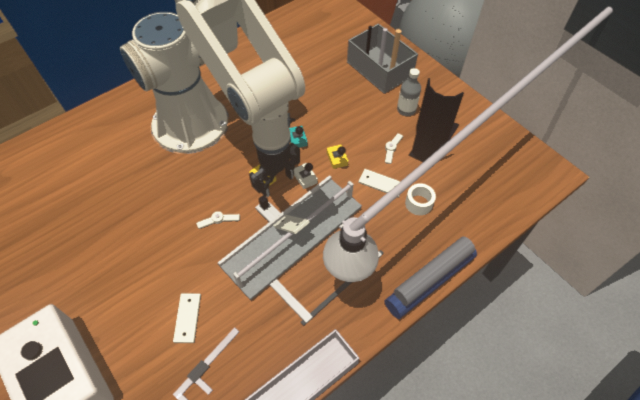

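```bash
python3 - <<'E'
from h import *
print(delta([560,-240,200],[np.pi,.2,-.3]))
E
```

```text
(array([ 2.36, 25.14,  0.95]), array([  2. , -11.6,  22.4]))
```

Call:
jog_arm:
  series:
    - [[0.5,6,0,0.4,-2.5,5,7],[1,12,0,0.8,-5,10,7],[1.5,18,0.5,1.3,-8,15,7],[2,24,0.9,1.7,-11,20,7],[2.4,25.1,1,2,-11.6,22.4,7]]

```text
clock: 20.15
eef_pos: [557.2, -242.8, 196.0]
tcp_rot: [3.14, 0.201, -0.306]
contact_force: [-0.6, 0.7, 0.0]
opening: 0.816
```

```bash
python3 - <<'E'
from h import *
s=r.sense();print(s["clock"],s["eef_pos"],s["tcp_rot"])
print(delta([576.5,-343.4,90],[np.pi,.4538,-.673]))
E
```

```text
20.15 [ 557.23718416 -242.76644596  196.01785632] [ 3.14012694  0.20135126 -0.30561627]
(array([6.89, 9.  , 9.43]), array([  6.9, -14.3,  20. ]))
```

Call:
jog_arm:
  series:
    - [[1.5,2.5,2,1.7,-3.5,5,7],[3.5,5,4,3.4,-7,10,7],[5,7,6,5.2,-11,15,7],[6.9,9,9,6.9,-14.3,20,7],[6.9,9,9.4,6.9,-14.3,20,7]]

```text
clock: 20.78
eef_pos: [575.8, -340.0, 87.1]
tcp_rot: [-3.141, 0.459, -0.671]
contact_force: [-0.6, -0.2, 0.1]
opening: 0.824
```

Call:
jog_arm:
  series:
    - [[0,0,0,0,0,0,7]]

```text
clock: 20.9
eef_pos: [577.3, -338.9, 91.4]
tcp_rot: [-3.14, 0.454, -0.667]
contact_force: [0.2, -0.1, 1.1]
opening: 0.82
```

```bash
python3 - <<'E'
from h import *
s=r.sense();print(s["clock"],s["eef_pos"],s["tcp_rot"])
shot("wrist","w14")
E
```

```text
20.9 [ 577.30875663 -338.89272343   91.41861395] [-3.13995211  0.45415575 -0.66667205]
```

View pics/w14.png

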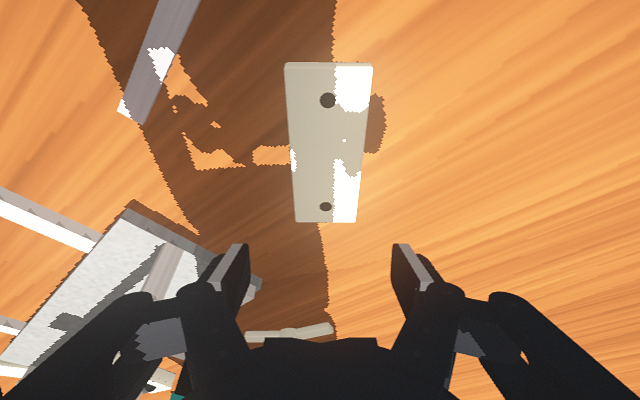

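```bash
python3 - <<'E'
from h import *
P=pose("w14")
a=p2w("wrist",328,100,10,P);b=p2w("wrist",325.5,206.5,10,P);m=(a+b)/2
yaw=np.arctan2(*(a-b)[[1,0]])
print(a,b,m,yaw,np.linalg.norm(a-b))
for z in (25,4):print(delta([m[0],m[1],z],[np.pi,.4538,yaw]))
E
```

```text
[ 612.13380361 -370.0590922    10.        ] [ 541.67153642 -314.05262306   10.        ] [ 576.90267002 -342.05585763   10.        ] -0.6715887650341454 90.00919777554469
(array([3.05, 0.32, 6.03]), array([ 0. , -0.1,  0.3]))
(array([3.97, 0.32, 7.92]), array([ 0. , -0.1,  0.3]))
```

Call:
jog_arm:
  series:
    - [[1,0.15,2,0,0,0.3,7],[2.2,0.3,4.2,0,0,0.3,7],[3.1,0.3,6.1,0,0,0.3,7],[3.7,0.3,7.4,0,0,0.3,7],[3.9,0.3,7.85,0,0,0.3,7]]

```text
clock: 21.58
eef_pos: [575.8, -342.4, 2.2]
tcp_rot: [3.14, 0.456, -0.674]
contact_force: [0.4, -0.3, 0.1]
opening: 0.822
```

Call:
jog_arm:
  series:
    - [[0,0,0,0,0,0,7],[0,0,0,0,0,0,4.5],[0,0,0,0,0,0,4.5],[0,0,0,0,0,0,4.5],[0,0,0,0,0,0,4.5]]
  newtons: 60

```text
clock: 22.2
eef_pos: [577.4, -343.4, 5.1]
tcp_rot: [3.14, 0.452, -0.674]
contact_force: [1.0, -0.7, 6.7]
opening: 0.575
```

```bash
python3 - <<'E'
from h import *
s=r.sense();print(s["clock"],s["eef_pos"],s["tcp_rot"],s["contact_force"],s["opening"]*85)
A=R.from_euler("xyz",s["tcp_rot"])
print("up 18cm:",A.inv().apply([0,0,18]))
print("blank mid in tool",A.inv().apply(np.array([576.9,-342.1,5])-s["eef_pos"]))
E
```

```text
22.2 [ 577.40977494 -343.40902522    5.13010857] [ 3.14036912  0.4515293  -0.67383649] [ 1.00843617 -0.68873407  6.70931166] 48.91480966679831
up 18cm: [ -7.85415745   0.01981645 -16.19604329]
blank mid in tool [-1.03661661 -0.70561389  0.64643699]
```

Call:
jog_arm:
  series:
    - [[-0.6,0,-1.3,0,0,0,4.5],[-2.2,0,-4.5,0,0,0,4.5],[-4,0,-8.2,0,0,0,4.5],[-6,0,-12.4,0,0,0,4.5],[-7.8,0,-16.2,0,0,0,4.5]]

```text
clock: 22.82
eef_pos: [577.2, -343.1, 185.9]
tcp_rot: [3.14, 0.453, -0.674]
contact_force: [-0.3, -0.9, -1.3]
opening: 0.573
```

```bash
python3 - <<'E'
from h import *
s=r.sense();print(s["clock"],s["eef_pos"],s["tcp_rot"],s["contact_force"],s["opening"]*85)
shot("wrist","w15",(170,50,320,300),1.9)
p,a=place2(-120,3,75);print(p,a,delta([530,p[1]-60,215],[np.pi,.1,-.2]))
E
```

```text
22.825 [ 577.24798063 -343.11912049  185.94285889] [ 3.14002411  0.45326793 -0.67396437] [-0.25690775 -0.85234476 -1.31119605] 48.7024781206099
[ 560.83053267 -107.20208091  146.48031459] [ 3.14159265 -0.28153829  0.0915    ] (array([-14.42, -10.78,   4.35]), array([ -7.3,  19.5, -26.2]))
```

View pics/w15.png

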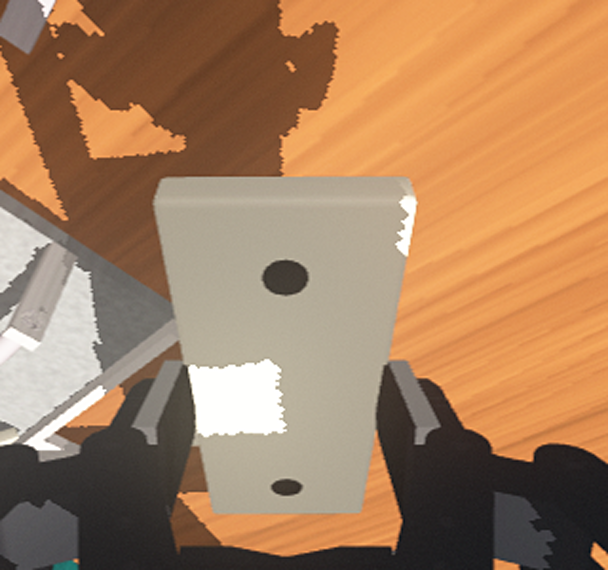

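Call:
jog_arm:
  series:
    - [[-3,-2,0,-1.5,4,-5,4.5],[-6,-4.5,0,-3,8,-10,4.5],[-9,-7,0,-4.5,12,-16,4.5],[-12,-9,0,-6,16,-21,4.5],[-14.4,-10.8,2,-7.3,19.5,-26.2,4.5]]

```text
clock: 23.5
eef_pos: [537.2, -171.5, 230.7]
tcp_rot: [-3.14, 0.101, -0.197]
contact_force: [1.2, 0.9, -0.5]
opening: 0.573
```

```bash
python3 - <<'E'
from h import *
s=r.sense();print(s["clock"],s["eef_pos"],s["tcp_rot"],s["opening"]*85)
p,a=place2(-120,3,75);print(p,delta(p,a))
E
```

```text
23.5 [ 537.21589992 -171.53959283  230.68295467] [-3.1395937   0.10096324 -0.19737682] 48.7300546804547
[ 560.83053267 -107.20208091  146.48031459] (array([ 1.9 , -6.76,  8.28]), array([  1.4,  21.7, -16.6]))
```

Call:
jog_arm:
  series:
    - [[0.4,-2,1,0.4,6,-4.5,4.5],[0.8,-4,2,0.7,12,-9,4.5],[1.3,-5.5,4,1,17,-13,4.5],[1.9,-6.8,6.5,1.4,21.7,-16.6,4.5],[1.9,-6.8,8.3,1.4,21.7,-16.6,4.5]]

```text
clock: 24.12
eef_pos: [558.3, -106.7, 143.4]
tcp_rot: [-3.138, -0.275, 0.088]
contact_force: [0.2, 1.1, -2.1]
opening: 0.569
```

Call:
jog_arm:
  series:
    - [[0,0,0,0,0,0,4.5]]

```text
clock: 24.25
eef_pos: [558.6, -107.2, 143.3]
tcp_rot: [-3.138, -0.273, 0.087]
contact_force: [0.2, 0.2, -1.2]
opening: 0.575
```

```bash
python3 - <<'E'
from h import *
s=r.sense();print(s["clock"],s["eef_pos"],s["tcp_rot"],s["qpos"].round(2),s["opening"]*85)
for dz in (25,3):
  p,a=place2(-120,3,dz);print(p,delta(p,a))
shot("wrist","w16")
E
```

```text
24.25 [ 558.6483518  -107.19120264  143.26635706] [-3.13768847 -0.27250177  0.08716296] [-0.25  0.26  2.03  0.16  0.6   1.11] 48.87020279400376
[ 560.83053267 -107.20208091   96.48031459] (array([-1.05,  0.04,  4.56]), array([-0.2,  0.5, -0.2]))
[ 560.83053267 -107.20208091   74.48031459] (array([-1.64,  0.05,  6.68]), array([-0.2,  0.5, -0.2]))
```

View pics/w16.png

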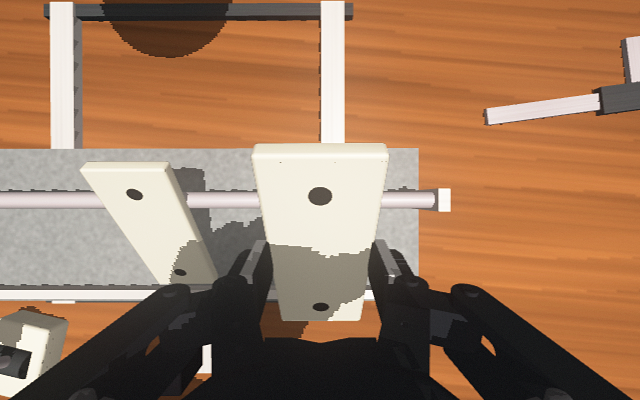

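Call:
jog_arm:
  series:
    - [[-0.5,0,2,0,0.2,-0.2,4.5],[-1.05,0,4.5,0,0.5,-0.2,4.5],[-1.4,0,5.8,0,0.5,-0.2,4.5],[-1.65,0,6.6,0,0.5,-0.2,4.5],[-1.65,0,6.6,0,0.5,-0.2,4.5]]

```text
clock: 24.92
eef_pos: [562.3, -107.4, 76.2]
tcp_rot: [-3.14, -0.284, 0.091]
contact_force: [0.3, 0.2, -2.3]
opening: 0.573
```

Call:
jog_arm:
  series:
    - [[-0.1,0,0.15,0,0,0,4.5],[-0.15,0,0.3,0,0,0,4.5],[-0.15,0,0.3,0,0,0,4.5]]

```text
clock: 25.3
eef_pos: [562.0, -107.5, 73.4]
tcp_rot: [-3.14, -0.285, 0.091]
contact_force: [-0.3, -1.0, 2.6]
opening: 0.575
```

```bash
python3 - <<'E'
from h import *
s=r.sense();A=R.from_euler("xyz",s["tcp_rot"]);Z=R.from_euler("z",-YAW)
M=s["eef_pos"]+A.apply([0,0,.5]);print("mid in bed",Z.apply(M-BC),s["contact_force"],s["tcp_rot"],s["opening"]*85)
shot("wrist","w17",(140,60,360,290),2)
E
```

```text
mid in bed [   0.1275254  -120.37903553   48.91134967] [-0.30530782 -1.03388407  2.55237581] [-3.14016607 -0.28504634  0.0909996 ] 48.87756854314854
```

View pics/w17.png

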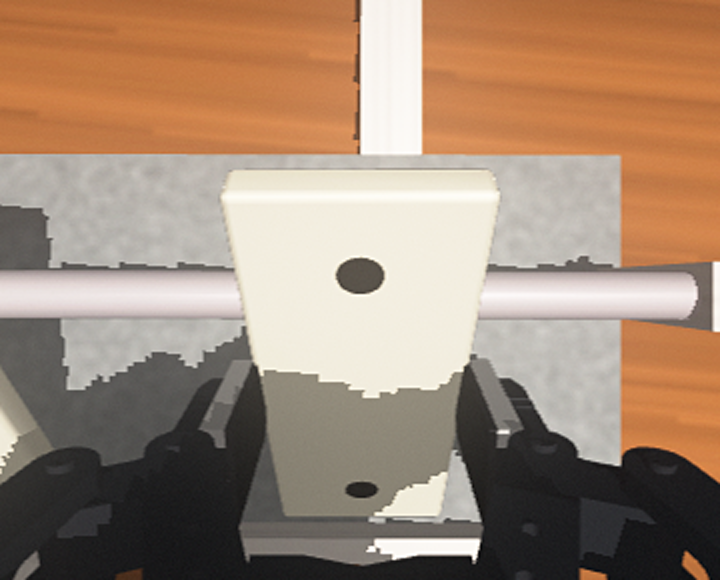

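Touching; release and retreat.

Call:
jog_arm:
  series:
    - [[-0.1,0,0.05,0,0,0,5.2],[-0.1,0,0,0,0,0,7],[-0.1,0,0,0,0,0,7],[-0.1,0,0,0,0,0,7]]

```text
clock: 25.85
eef_pos: [560.7, -107.5, 72.6]
tcp_rot: [-3.14, -0.284, 0.091]
contact_force: [-0.4, 0.3, -0.6]
opening: 0.818
```

Call:
jog_arm:
  series:
    - [[0,0,-1.5,0,0,0,7],[0,0,-5,0,0,0,7],[0,0,-10,0,0,0,7],[0,0,-14,0,-8,0,7],[0,0,-15,0,-16,0,7]]

```text
clock: 26.48
eef_pos: [519.0, -112.6, 221.5]
tcp_rot: [3.14, -0.006, 0.09]
contact_force: [0.7, -0.3, -0.4]
opening: 0.817
```

```bash
python3 - <<'E'
from h import *
s=r.sense();print(s["clock"],s["eef_pos"],s["tcp_rot"])
shot("side","d18",(190,100,260,180),3)
shot("scene","s18",(200,120,240,190),3.2)
print(delta([490,130,270],[np.pi,.1,.2]))
E
```

```text
26.475 [ 519.04593903 -112.57825543  221.52765621] [ 3.13989777 -0.00629454  0.08975403]
(array([ -0.87, -24.38,  -5.06]), array([-0.3, -6.2, -6.2]))
```

View pics/d18.png

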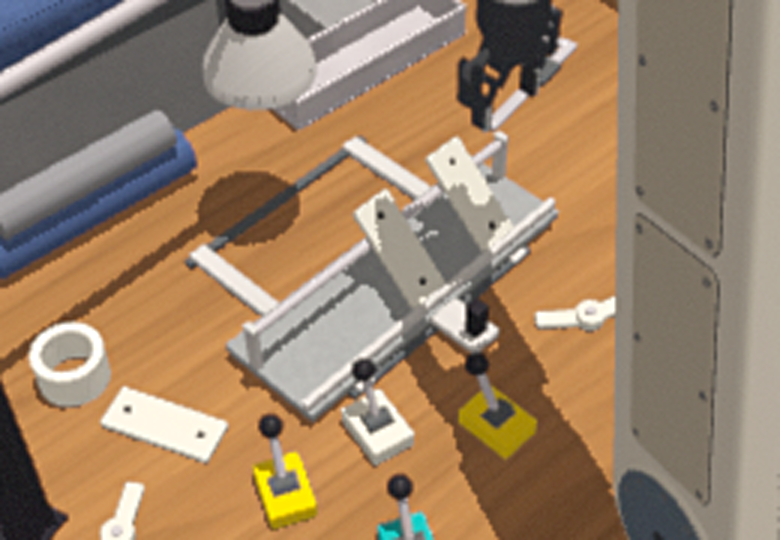

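View pics/s18.png

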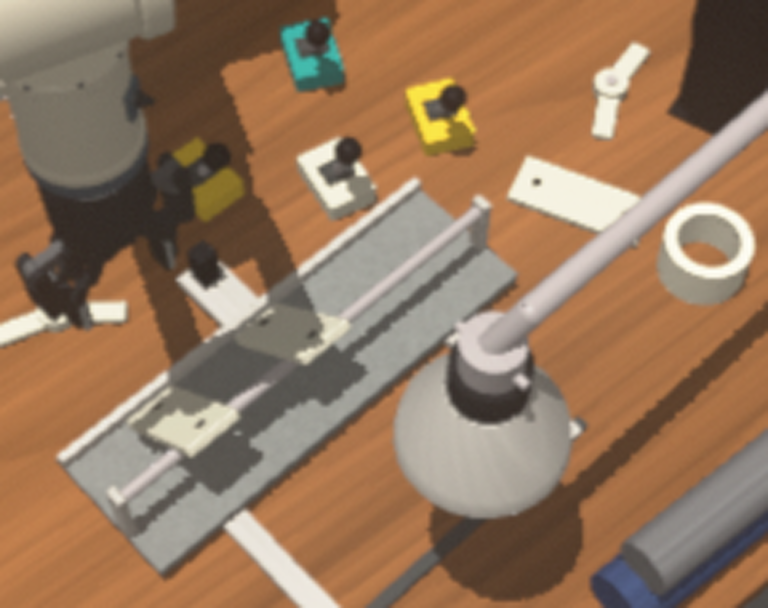

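```bash
python3 - <<'E'
from h import *
print("tape",p2w("scene",200+708/3.2,120+248/3.2,50),p2w("side",190+69/3,100+352/3,50))
for u,v in [(360,222),(450,146),(530,80),(608,12)]: print(p2w("scene",u,v,370))
E
```

```text
tape [702.4990007  363.70396386  50.        ] [692.67983737 368.85004739  50.        ]
[780.6478266   36.66832354 370.        ]
[756.84748486 322.56861491 370.        ]
[734.72102491 625.45168546 370.        ]
[699.56339721 995.40688902 370.        ]
```

Call:
jog_arm:
  series:
    - [[-0.5,-6,0,0,0,-1,7],[-1.5,-12,0,0,0,-3,7],[-2,-18,0,0,0,-5,7],[-2,-24,0,0,0,-8,7],[-2,-30,0,0,0,-11,7]]

```text
clock: 27.2
eef_pos: [470.2, 186.9, 216.6]
tcp_rot: [-3.14, -0.007, 0.285]
contact_force: [0.5, -0.7, 0.3]
opening: 0.821
```

```bash
python3 - <<'E'
from h import *
s=r.sense();print(s["clock"],s["eef_pos"],s["tcp_rot"])
print(delta([565,330,150],[np.pi,0,.464]))
E
```

```text
27.2 [470.17556188 186.87541009 216.57122398] [-3.13984389 -0.00701601  0.28510944]
(array([ 13.08, -11.06,   6.77]), array([ -0.1,  -0.4, -10.2]))
```

Call:
jog_arm:
  series:
    - [[3,-3,0,0,0,-3,7],[7,-6,1,0,0,-6,7],[11,-9,3,0,0,-9,7],[13,-11,6,0,-0.4,-10.2,7],[13,-11,6.8,0,-0.4,-10.2,7]]

```text
clock: 27.82
eef_pos: [564.7, 327.9, 146.8]
tcp_rot: [-3.14, 0.004, 0.463]
contact_force: [-0.9, 0.1, 0.1]
opening: 0.818
```

Call:
jog_arm:
  series:
    - [[0,0,0,0,0,0,7]]

```text
clock: 27.95
eef_pos: [564.6, 326.3, 148.8]
tcp_rot: [-3.141, 0.003, 0.461]
contact_force: [0.5, -0.2, 0.3]
opening: 0.822
```

```bash
python3 - <<'E'
from h import *
s=r.sense();print(s["clock"],s["eef_pos"],s["tcp_rot"])
shot("wrist","w19");print(blanks("wrist","pics/w19_raw.png",480,680,230,430,pose("w19"))[0])
E
```

```text
27.95 [564.56152999 326.32811442 148.84219862] [-3.14099845  0.00346345  0.46121262]
[]
```

View pics/w19.png

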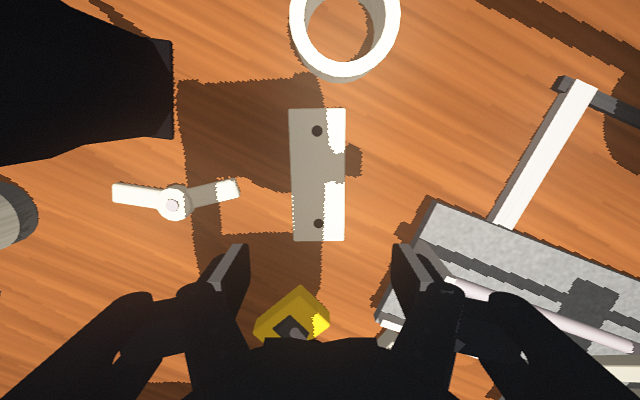

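```bash
python3 - <<'E'
from h import *
P=pose("w19")
a=p2w("wrist",317,131,10,P);b=p2w("wrist",318.5,223.5,10,P);m=(a+b)/2
yaw=np.arctan2(*(a-b)[[1,0]])
print(a,b,m,yaw,np.linalg.norm(a-b))
A=R.from_euler("xyz",[np.pi,0,yaw])
print(delta([m[0],m[1],-1],[np.pi,0,yaw]))
for nm,p in [("yk side",p2w("side",190+270/3,100+425/3,84)),("yk scene",p2w("scene",200+453/3.2,120+98/3.2,84)),("orth foot",p2w("wrist",172,100,10,P)),("orthz200",p2w("wrist",172,100,200,P))]:
    print(nm,p,A.inv().apply(p-m))
E
```

```text
[612.40202912 354.74266656  10.        ] [532.46427095 313.56192208  10.        ] [572.43315003 334.15229432  10.        ] 0.4757020129953794 89.92162641356973
(array([ 1.03, -0.36, 15.09]), array([-0. ,  0.1, -0.9]))
yk side [450.21418751 274.04513606  84.        ] [-136.17599997   -2.53817012  -74.        ]
yk scene [450.87000043 275.48433774  84.        ] [-134.93390042   -3.5172415   -74.        ]
orth foot [579.15564569 481.7712025   10.        ] [ 7.35800500e+01 -1.28150342e+02 -1.56938907e-14]
orthz200 [612.53164184 398.98734533 200.        ] [  65.33844464  -39.27289824 -190.        ]
```

Call:
jog_arm:
  series:
    - [[0.5,-0.2,4,0,0,-0.9,7],[1,-0.35,8.5,0,0,-0.9,7],[1,-0.35,12.5,0,0,-0.9,7],[1,-0.35,14.5,0,0,-0.9,7],[1,-0.35,14.9,0,0,-0.9,7]]

```text
clock: 28.62
eef_pos: [572.8, 334.4, 0.8]
tcp_rot: [-3.141, 0.002, 0.477]
contact_force: [-0.1, 0.2, 0.1]
opening: 0.822
```

Call:
jog_arm:
  series:
    - [[0,0,0,0,0,0,7],[0,0,0,0,0,0,4.5],[0,0,0,0,0,0,4.5],[0,0,0,0,0,0,4.5],[0,0,0,0,0,0,4.5]]

```text
clock: 29.25
eef_pos: [574.1, 335.6, 3.0]
tcp_rot: [-3.141, -0.001, 0.477]
contact_force: [-1.9, -2.0, 9.1]
opening: 0.581
```

Call:
jog_arm:
  series:
    - [[0,0,-2,0,0,0,4.5],[0,0,-6,0,0,0,4.5],[0,0,-11,0,0,0,4.5],[0,0,-17,0,0,0,4.5],[0,0,-22,0,0,0,4.5]]

```text
clock: 29.88
eef_pos: [573.7, 335.3, 225.1]
tcp_rot: [-3.141, -0.001, 0.477]
contact_force: [0.1, 0.7, -1.2]
opening: 0.579
```

```bash
python3 - <<'E'
from h import *
s=r.sense();print(s["clock"],s["eef_pos"],s["tcp_rot"],s["opening"]*85)
shot("wrist","w20",(170,50,320,300),1.9)
print(delta([440,60,230],[np.pi,0,0.2]))
E
```

```text
29.875 [573.65281608 335.30662932 225.07510458] [-3.14097790e+00 -1.26056711e-03  4.77249024e-01] 49.19146770299002
(array([-24.83,  18.33,  -0.04]), array([-0.1, -0.6, 15.9]))
```

View pics/w20.png

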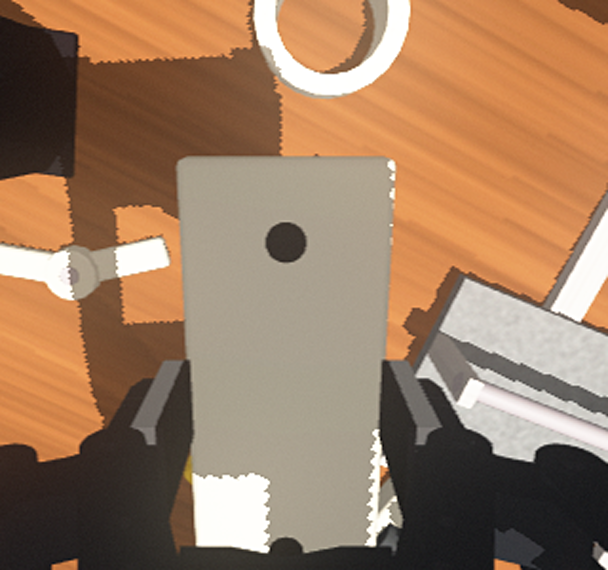

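Call:
jog_arm:
  series:
    - [[-5,3,0,0,0,3,4.5],[-10,6.5,0,0,0,6,4.5],[-15,10,0,0,0,9,4.5],[-20,14,0,0,0,12,4.5],[-24.8,18.3,0,0,0,16,4.5]]

```text
clock: 30.55
eef_pos: [437.4, 60.5, 222.3]
tcp_rot: [3.141, -0.0, 0.197]
contact_force: [-0.0, -1.2, -0.4]
opening: 0.578
```

```bash
python3 - <<'E'
from h import *
s=r.sense();print(s["clock"],s["eef_pos"],s["tcp_rot"],s["opening"]*85)
print(delta([405,-225,190],[np.pi,0,0.05]))
E
```

```text
30.55 [437.36687072  60.51150099 222.28041876] [ 3.14123428e+00 -2.71293794e-04  1.96778244e-01] 49.13631603450868
(array([-8.76, 27.37,  3.24]), array([ 0. , -0. ,  8.4]))
```

Call:
jog_arm:
  series:
    - [[-2,6,0,0,0,2,4.5],[-4,12,0,0,0,4,4.5],[-6,17.5,1,0,0,6,4.5],[-7.5,22.5,2,0,0,7.5,4.5],[-8.8,27.4,3.2,0,0,8.4,4.5]]

```text
clock: 31.18
eef_pos: [405.7, -226.1, 190.4]
tcp_rot: [3.14, -0.001, 0.05]
contact_force: [0.9, 1.3, -0.1]
opening: 0.581
```

```bash
python3 - <<'E'
from h import *
s=r.sense();print(s["clock"],s["eef_pos"],s["tcp_rot"],s["opening"]*85)
print(delta([405,-335,70],[np.pi,0,-.05]))
E
```

```text
31.175 [ 405.73791061 -226.11285017  190.44421825] [ 3.13994892e+00 -5.31439013e-04  5.00455255e-02] 49.35731725412902
(array([-0.62, 10.85, 12.06]), array([ 0.1, -0. ,  5.7]))
```

Call:
jog_arm:
  series:
    - [[0,4,2,0,0,2,4.5],[-0.3,8,5,0,0,4,4.5],[-0.6,10.8,8,0,0,5.7,4.5],[-0.6,10.8,11,0,0,5.7,4.5],[-0.6,10.8,12,0,0,5.7,4.5]]

```text
clock: 31.8
eef_pos: [404.5, -332.0, 68.7]
tcp_rot: [-3.141, 0.003, -0.049]
contact_force: [0.2, 0.6, -1.0]
opening: 0.575
```

Call:
jog_arm:
  series:
    - [[0,0,3,0,0,0,4.5],[0,0,5.3,0,0,0,4.5],[0,0,6.2,0,0,0,4.5],[0,0,6.6,0,0,0,4.5],[0,0,6.6,0,0,0,4.5]]

```text
clock: 32.42
eef_pos: [405.6, -332.5, 4.1]
tcp_rot: [3.141, 0.001, -0.048]
contact_force: [-0.2, 0.9, -0.9]
opening: 0.576
```

Call:
jog_arm:
  series:
    - [[0,0,0.15,0,0,0,4.5],[0,0,0.15,0,0,0,7],[0,0,0.15,0,0,0,7],[0,0,0.15,0,0,0,7]]

```text
clock: 32.92
eef_pos: [405.1, -332.4, 1.9]
tcp_rot: [3.141, 0.002, -0.048]
contact_force: [0.8, -0.0, -0.5]
opening: 0.82
```

Call:
jog_arm:
  series:
    - [[0,0,-2,0,-6,0,7],[0,0,-2,0,-13,0,7],[0,0,-2,0,-20,0,7],[0,0,-2,0,-26,0,7],[0,0,-2,0,-26,0,7]]

```text
clock: 33.55
eef_pos: [406.2, -332.1, 20.8]
tcp_rot: [3.141, 0.456, -0.047]
contact_force: [-1.3, 1.1, -0.1]
opening: 0.821
```

```bash
python3 - <<'E'
from h import *
s=r.sense();print(s["clock"],s["eef_pos"],s["tcp_rot"],s["qpos"].round(3))
shot("wrist","w21")
E
```

```text
33.55 [ 406.19679697 -332.0901305    20.79035177] [ 3.14148447  0.45553308 -0.04678318] [-0.549  0.689  1.711 -0.234  1.157  1.208]
```

View pics/w21.png

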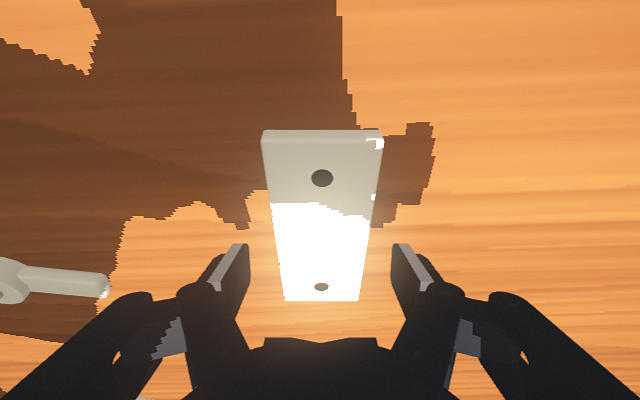

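```bash
python3 - <<'E'
from h import *
P=pose("w21")
a=p2w("wrist",321.5,178,10,P);b=p2w("wrist",321,287,10,P);m=(a+b)/2
yaw=np.arctan2(*(a-b)[[1,0]])
print(a,b,m,yaw,np.linalg.norm(a-b),delta([m[0],m[1],4.5],[np.pi,.4538,yaw]))
E
```

```text
[ 448.48928601 -332.88961977   10.        ] [ 358.39487833 -328.7073592    10.        ] [ 403.44208217 -330.79848948   10.        ] -0.04638756659118882 90.19142752917472 (array([ 0.54, -0.11,  1.58]), array([-0.,  0., -0.]))
```

Call:
jog_arm:
  series:
    - [[0.3,0,0.8,0,0,0,7],[0.5,-0.1,1.5,0,0,0,7],[0.55,-0.1,1.6,0,0,0,7],[0.55,-0.1,1.6,0,0,0,7]]

```text
clock: 34.1
eef_pos: [402.9, -331.3, 5.1]
tcp_rot: [3.141, 0.455, -0.049]
contact_force: [0.3, 0.9, 0.4]
opening: 0.82
```

Call:
jog_arm:
  series:
    - [[0,0,0,0,0,0,4.5],[0,0,0,0,0,0,4.5],[0,0,0,0,0,0,4.5],[0,0,0,0,0,0,4.5]]
  newtons: 60

```text
clock: 34.6
eef_pos: [403.6, -331.4, 5.9]
tcp_rot: [3.141, 0.455, -0.049]
contact_force: [0.0, 1.5, 6.4]
opening: 0.573
```

Call:
jog_arm:
  series:
    - [[-0.6,0,-1.3,0,0,0,4.5],[-1.9,0,-4,0,0,0,4.5],[-3.8,0,-7.8,0,0,0,4.5],[-6,0,-12,0,0,0,4.5],[-8.3,0,-17,0,0,0,4.5]]

```text
clock: 35.22
eef_pos: [402.8, -330.8, 196.1]
tcp_rot: [3.142, 0.456, -0.048]
contact_force: [0.4, -0.6, -0.8]
opening: 0.568
```

```bash
python3 - <<'E'
from h import *
s=r.sense();print(s["clock"],s["eef_pos"],s["tcp_rot"],s["contact_force"],s["opening"]*85)
shot("wrist","w22",(170,50,320,300),1.9)
print(delta([420,-80,235],[np.pi,.1,YAW]))
E
```

```text
35.225 [ 402.79800904 -330.79427613  196.14058075] [ 3.14157537  0.45599622 -0.04828216] [ 0.44879782 -0.59371722 -0.78748844] 48.24147461921659
(array([ -1.22, -25.29,  -3.07]), array([-1.9, 20. , -7.8]))
```

View pics/w22.png

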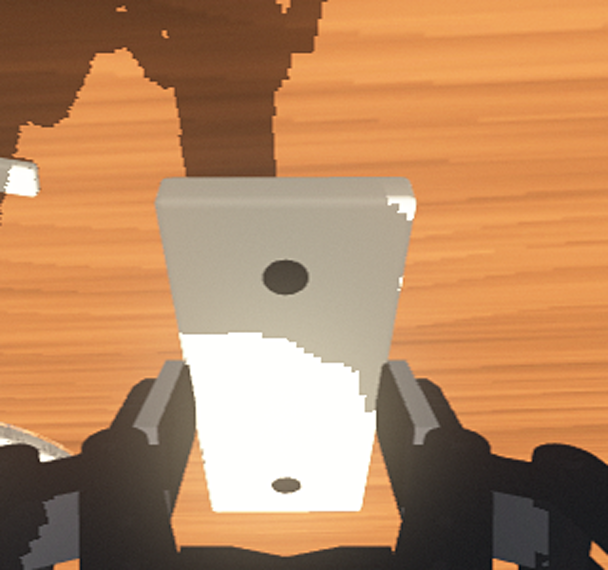

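Call:
jog_arm:
  series:
    - [[-0.2,-5.5,-1,-0.4,4,-1.6,4.5],[-0.5,-11,-2,-0.8,8,-3.2,4.5],[-0.8,-17,-2.5,-1.2,12,-5,4.5],[-1,-22,-3,-1.6,16,-6.5,4.5],[-1.2,-25.3,-3.1,-1.9,20,-7.8,4.5]]

```text
clock: 35.9
eef_pos: [418.4, -76.6, 228.2]
tcp_rot: [-3.136, 0.102, 0.094]
contact_force: [0.8, 0.1, -0.7]
opening: 0.57
```

```bash
python3 - <<'E'
from h import *
s=r.sense();print(s["clock"],s["eef_pos"],s["tcp_rot"],s["opening"]*85)
print(delta([440,130,235],[np.pi,0,YAW]))
E
```

```text
35.9 [418.36596476 -76.57467828 228.16893057] [-3.13616754  0.10182598  0.09360574] 48.46845746791545
(array([  3.99, -20.37,  -0.98]), array([-0.3,  5.8,  0.1]))
```

Call:
jog_arm:
  series:
    - [[0.8,-5,-0.3,0,1.5,0,4.5],[1.6,-10,-0.6,0,3,0,4.5],[2.5,-15,-0.8,0,4.5,0,4.5],[4,-20.4,-1,-0.3,5.8,0,4.5]]

```text
clock: 36.4
eef_pos: [440.2, 129.7, 234.9]
tcp_rot: [-3.141, 0.002, 0.091]
contact_force: [1.2, -1.1, -0.3]
opening: 0.569
```

```bash
python3 - <<'E'
from h import *
s=r.sense();print(s["clock"],s["eef_pos"],s["tcp_rot"],s["opening"]*85)
p,a=place2(120,3,75,a=.4545);print(p,delta(p,a))
E
```

```text
36.4 [440.15918088 129.68776633 234.86969469] [-3.14138503e+00  2.39834969e-03  9.11163373e-02] 48.333273427339805
[538.90259781 131.79408156 146.48072918] (array([9.87, 0.69, 8.82]), array([-0. , 16.1, -0. ]))
```

Call:
jog_arm:
  series:
    - [[3,0.2,0.5,0,4,0,4.5],[6,0.4,1.5,0,8,0,4.5],[9,0.6,3.5,0,12,0,4.5],[9.9,0.7,7,0,16,0,4.5],[9.9,0.7,8.8,0,16.1,0,4.5]]

```text
clock: 37.02
eef_pos: [537.8, 129.8, 144.1]
tcp_rot: [3.141, -0.275, 0.092]
contact_force: [0.1, -0.2, -0.6]
opening: 0.569
```

Call:
jog_arm:
  series:
    - [[0,0,0,0,0,0,4.5]]

```text
clock: 37.15
eef_pos: [538.1, 130.0, 144.6]
tcp_rot: [3.141, -0.274, 0.092]
contact_force: [-0.4, -0.2, -0.9]
opening: 0.566
```

```bash
python3 - <<'E'
from h import *
s=r.sense();print(s["clock"],s["eef_pos"],s["tcp_rot"],s["qpos"].round(2),s["opening"]*85)
for dz in (25,3):
  p,a=place2(120,3,dz,a=.4545);print(p,delta(p,a))
shot("wrist","w23")
E
```

```text
37.15 [538.0676128  129.97961453 144.61394205] [ 3.14110692 -0.27376166  0.09161726] [ 0.26  0.23  2.06 -0.09  0.58  1.81] 48.13368285769694
[538.90259781 131.79408156  96.48072918] (array([-1.21, -0.18,  4.66]), array([0. , 0.3, 0. ]))
[538.90259781 131.79408156  74.48072918] (array([-1.8 , -0.18,  6.78]), array([0. , 0.3, 0. ]))
```

View pics/w23.png

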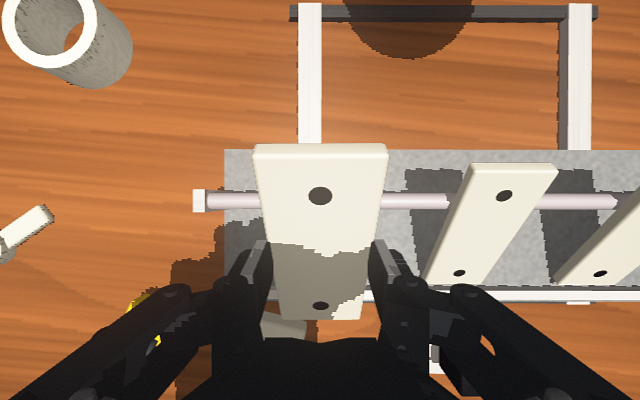

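Call:
jog_arm:
  series:
    - [[-0.6,-0.1,2,0,0.2,0,4.5],[-1.2,-0.18,4.6,0,0.3,0,4.5],[-1.55,-0.18,5.8,0,0.3,0,4.5],[-1.8,-0.18,6.7,0,0.3,0,4.5],[-1.8,-0.18,6.7,0,0.3,0,4.5]]

```text
clock: 37.83
eef_pos: [540.3, 132.2, 76.3]
tcp_rot: [-3.142, -0.282, 0.091]
contact_force: [0.0, -0.2, 1.1]
opening: 0.571
```

Call:
jog_arm:
  series:
    - [[-0.1,0,0.15,0,0,0,4.5],[-0.15,0,0.3,0,0,0,4.5],[-0.15,0,0.3,0,0,0,4.5]]

```text
clock: 38.2
eef_pos: [540.6, 132.4, 74.0]
tcp_rot: [-3.141, -0.284, 0.091]
contact_force: [-1.0, -1.4, 5.7]
opening: 0.57
```

```bash
python3 - <<'E'
from h import *
s=r.sense();A=R.from_euler("xyz",s["tcp_rot"]);Z=R.from_euler("z",-YAW)
M=s["eef_pos"]+A.apply([0,0,.5]);print("mid in bed",Z.apply(M-BC),s["contact_force"],s["tcp_rot"],s["opening"]*85)
shot("wrist","w24",(140,60,360,290),2)
E
```

```text
mid in bed [  0.7395856  120.42505575  49.56511124] [-1.0278817  -1.41622793  5.7152185 ] [-3.14118953 -0.2843003   0.09140471] 48.45464547596563
```

View pics/w24.png

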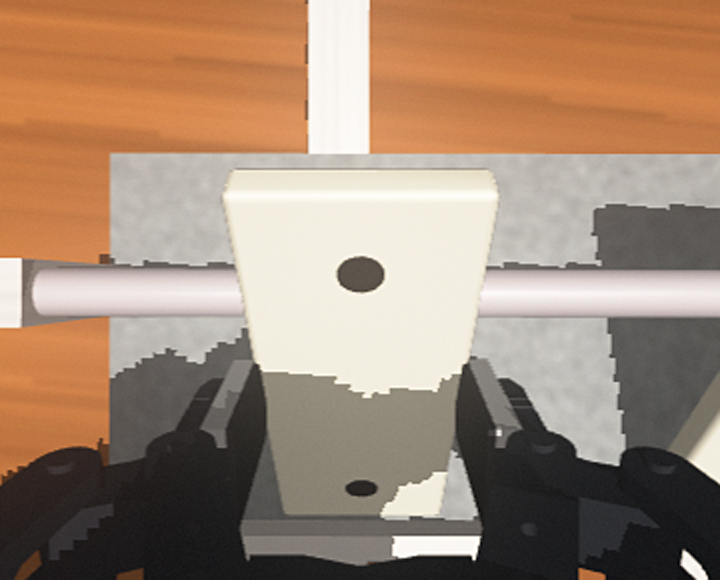

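Call:
jog_arm:
  series:
    - [[-0.1,0,0,0,0,0,5.2],[-0.1,0,0,0,0,0,7],[-0.1,0,0,0,0,0,7],[-0.1,0,0,0,0,0,7]]

```text
clock: 38.75
eef_pos: [538.6, 132.1, 72.6]
tcp_rot: [-3.141, -0.282, 0.091]
contact_force: [0.1, -0.7, 0.2]
opening: 0.819
```

Call:
jog_arm:
  series:
    - [[0,0,-1.5,0,0,0,7],[0,0,-5,0,0,0,7],[0,0,-10,0,0,0,7],[0,0,-15,0,-8,0,7],[0,0,-16,0,-16,0,7]]

```text
clock: 39.38
eef_pos: [494.4, 128.6, 231.6]
tcp_rot: [-3.14, -0.005, 0.092]
contact_force: [0.6, -0.7, -0.7]
opening: 0.818
```

```bash
python3 - <<'E'
from h import *
print(delta([400,15,250],[np.pi,0,YAW]))
E
```

```text
(array([-10.44,  10.44,  -1.91]), array([-0.1, -0.3,  0.1]))
```

Call:
jog_arm:
  series:
    - [[-3.5,3.5,-0.6,0,0,0,6],[-7,7,-1.2,0,0,0,6],[-10.4,10.4,-1.9,0,0,0,6],[-10.4,10.4,-1.9,0,0,0,6]]

```text
clock: 39.88
eef_pos: [398.2, 13.5, 246.1]
tcp_rot: [3.142, -0.004, 0.089]
contact_force: [1.9, -0.1, 0.1]
opening: 0.702
```

```bash
python3 - <<'E'
from h import *
s=r.sense();print(s["clock"],s["eef_pos"],s["tcp_rot"])
shot("wrist","w25");shot("side","d25",(190,100,260,180),3);shot("scene","s25",(200,120,240,190),3.2)
E
```

```text
39.875 [398.20940673  13.4624409  246.13941695] [ 3.14151293 -0.0035814   0.08911223]
```

View pics/w25.png

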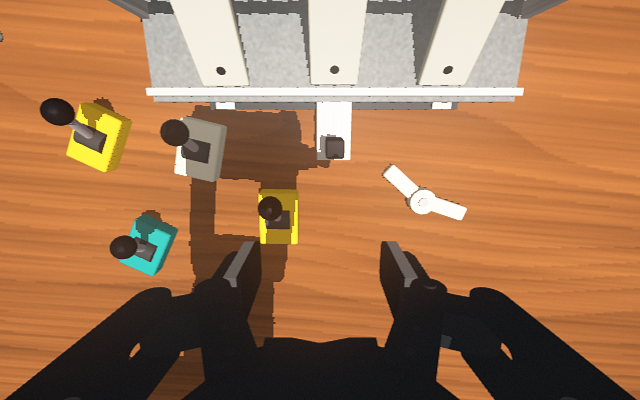

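View pics/d25.png

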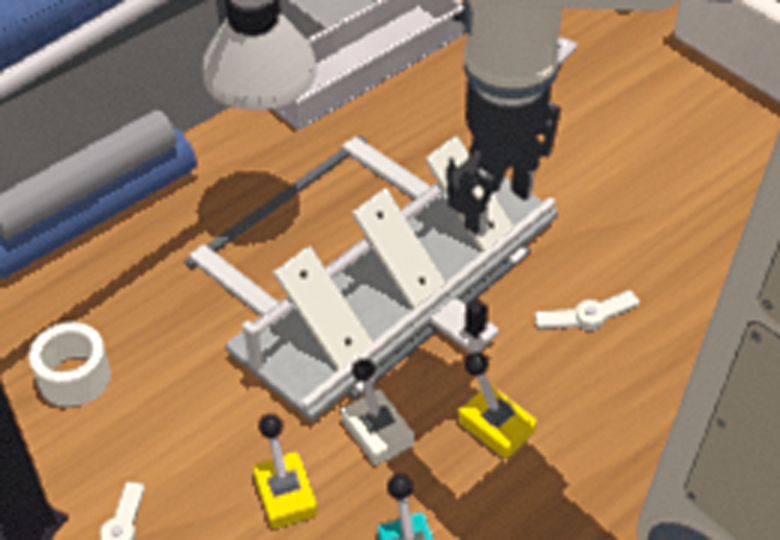

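View pics/s25.png

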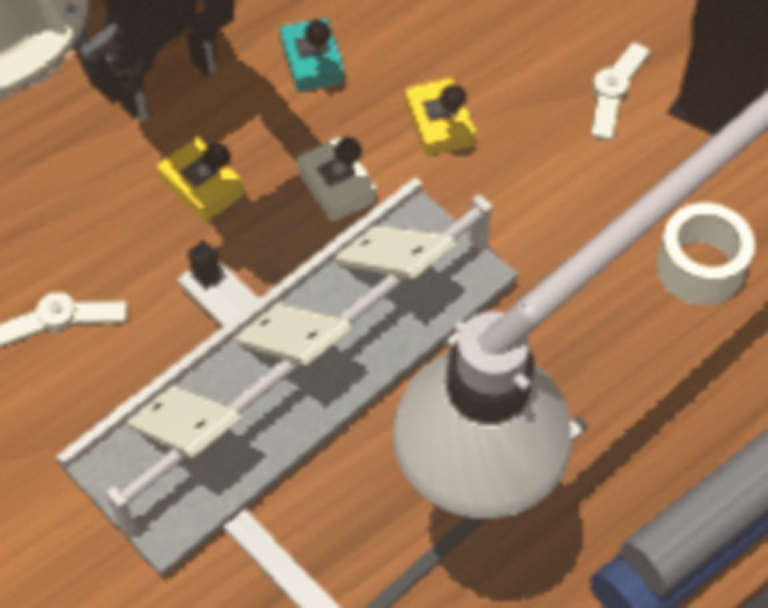

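```bash
python3 - <<'E'
from h import *
P=pose("w25")
print(p2w("wrist",335,146.5,68,P)); a=p2w("wrist",335,87.5,37,P);print("lip in bed",R.from_euler("z",-YAW).apply(a-BC))
print(delta([431,1,45],[np.pi,0,YAW]))
E
```

```text
[437.19448404   2.81996792  68.        ]
lip in bed [-53.16605561   0.09056409  13.        ]
(array([ 2.8 ,  1.71, 20.09]), array([-0. , -0.2, -0. ]))
```

```bash
python3 - <<'E'
from h import *
s=r.sense();print(s["eef_pos"],s["qvel"].round(4))
shot("wrist","w26",(130,70,400,100),2);P=pose("w26")
E
```

```text
[400.73431584  15.28862267 245.74833307] [ 0.0129  0.0195 -0.0061 -0.0018 -0.0013 -0.0002]
```

View pics/w26.png

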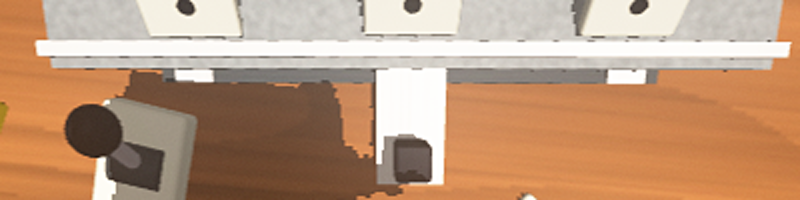

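```bash
python3 - <<'E'
from h import *
P=pose("w26");Z=R.from_euler("z",-YAW)
for nm,u,v,z in [("handle",130+412/2,70+158/2,68),("lipin",130+412/2,70+40/2,37),("track bar front",330,70+83/2,0)]:
    w=p2w("wrist",u,v,z,P);print(nm,w,Z.apply(w-BC))
Q=pose("w3");w=p2w("wrist",321,40+85/2.1,0,Q);print("track w3",Z.apply(w-BC))
w=p2w("wrist",321,40+42/2.1,37,Q);print("lip w3",Z.apply(w-BC))
E
```

```text
handle [437.40253589   3.52118414  68.        ] [-113.93354111    1.53799632   44.        ]
lipin [498.23645819   8.42549701  37.        ] [-52.90598087   0.86325339  13.        ]
track bar front [475.51315778  11.58356597   0.        ] [-75.24566479   6.08439346 -24.        ]
track w3 [-75.00277683   0.54968512 -24.        ]
lip w3 [-56.03373014   0.68969898  13.        ]
```

```bash
python3 - <<'E'
from h import *
print(delta([435,2,44],[np.pi,0,YAW]))
E
```

```text
(array([ 3.21,  1.66, 20.16]), array([-0. , -0.2,  0. ]))
```

Call:
jog_arm:
  series:
    - [[3.2,1.66,4,0,0,0,6],[3.2,1.66,10,0,0,0,6],[3.2,1.66,15,0,0,0,6],[3.2,1.66,19,0,0,0,6],[3.2,1.66,20.1,0,0,0,6]]

```text
clock: 40.7
eef_pos: [432.8, 2.1, 41.9]
tcp_rot: [-3.141, 0.002, 0.093]
contact_force: [0.5, -0.1, 0.6]
opening: 0.703
```

Call:
jog_arm:
  series:
    - [[0,0,0,0,0,0,6],[0,0,0,0,0,0,1],[0,0,0,0,0,0,1],[0,0,0,0,0,0,1],[0,0,0,0,0,0,1]]
  newtons: 40

```text
clock: 41.32
eef_pos: [435.3, 0.9, 45.5]
tcp_rot: [3.141, -0.005, 0.091]
contact_force: [-1.1, -3.6, 8.9]
opening: 0.224
```

Call:
jog_arm:
  series:
    - [[-0.2,0,0,0,0,0,1],[-0.4,0,0,0,0,0,1],[-0.6,0,0,0,0,0,1],[-0.8,0,0,0,0,0,1],[-1.0,0,0,0,0,0,1]]

```text
clock: 41.95
eef_pos: [432.3, 0.6, 45.7]
tcp_rot: [3.141, -0.019, 0.091]
contact_force: [23.6, 0.5, -20.9]
opening: 0.222
```

Call:
jog_arm:
  series:
    - [[0.5,0,0,0,0,0,1],[0.8,0,0,0,0,0,1],[0.8,0,0,0,0,0,1]]

```text
clock: 42.32
eef_pos: [433.9, 0.8, 45.6]
tcp_rot: [3.141, -0.006, 0.091]
contact_force: [0.9, -5.5, 14.2]
opening: 0.224
```

```bash
python3 - <<'E'
from h import *
s=r.sense();print(s["clock"],s["eef_pos"],s["contact_force"])
shot("scene","s27",(200,120,240,190),3.2);shot("side","d27",(190,100,260,180),3)
E
```

```text
42.325 [433.87861306   0.79596957  45.59928955] [ 0.88375317 -5.51758419 14.19499797]
```

View pics/s27.png

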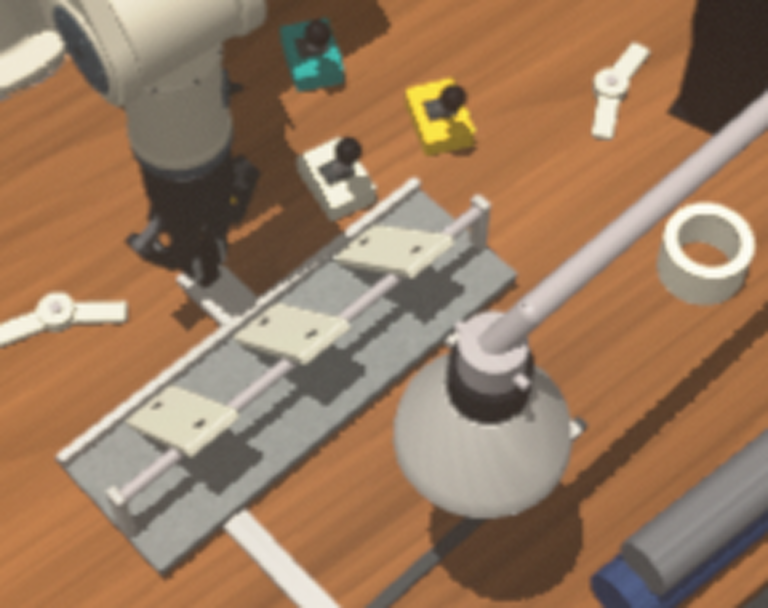

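View pics/d27.png

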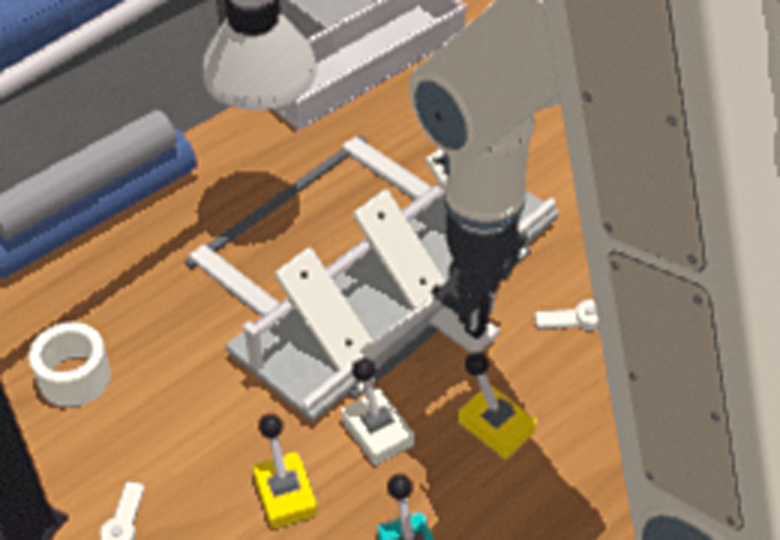

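Call:
jog_arm:
  series:
    - [[0.6,0,0,0,0,0,1],[1.6,0,0,0,0,0,1],[2.9,0,0,0,0,0,1],[4.3,0,0,0,0,0,1],[5.7,0,0,0,0,0,1]]

```text
clock: 43.05
eef_pos: [489.6, 5.8, 45.6]
tcp_rot: [3.141, -0.004, 0.091]
contact_force: [-4.3, -7.0, 13.4]
opening: 0.224
```

Call:
jog_arm:
  series:
    - [[1.3,0,0,0,0,0,1],[2.5,0,0,0,0,0,1],[3.6,0,0,0,0,0,1],[4.6,0,0,0,0,0,1],[5.4,0,0,0,0,0,1]]

```text
clock: 43.68
eef_pos: [543.2, 10.6, 45.6]
tcp_rot: [3.141, -0.004, 0.091]
contact_force: [-2.3, -5.1, 10.6]
opening: 0.222
```

Call:
jog_arm:
  series:
    - [[0.6,0,0,0,0,0,1],[1.1,0,0,0,0,0,1],[1.5,0,0,0,0,0,1],[1.9,0,0,0,0,0,1],[2.2,0,0,0,0,0,1]]

```text
clock: 44.3
eef_pos: [564.8, 12.5, 45.6]
tcp_rot: [3.141, -0.003, 0.091]
contact_force: [-2.8, -6.3, 8.9]
opening: 0.221
```

Continue slowly until the home stop is felt.

Call:
jog_arm:
  series:
    - [[0.3,0,0,0,0,0,1],[0.5,0,0,0,0,0,1],[0.7,0,0,0,0,0,1],[0.9,0,0,0,0,0,1],[1.1,0,0,0,0,0,1]]

```text
clock: 44.92
eef_pos: [571.6, 13.2, 45.5]
tcp_rot: [3.141, 0.005, 0.092]
contact_force: [-21.9, -8.1, 29.0]
opening: 0.223
```

Call:
jog_arm:
  series:
    - [[0.1,0,0,0,0,0,1],[0.2,0,0,0,0,0,1],[0.3,0,0,0,0,0,1],[0.4,0,0,0,0,0,1]]

```text
clock: 45.42
eef_pos: [571.9, 13.2, 45.3]
tcp_rot: [3.141, 0.012, 0.092]
contact_force: [-30.1, -9.8, 36.5]
opening: 0.227
```

Call:
jog_arm:
  series:
    - [[-0.5,0,0,0,0,0,1],[-0.8,0,0,0,0,0,1],[-0.8,0,0,0,0,0,3],[-0.8,0,0,0,0,0,5],[-0.8,0,0,0,0,0,5]]

```text
clock: 46.05
eef_pos: [571.5, 14.2, 44.5]
tcp_rot: [-3.141, -0.002, 0.092]
contact_force: [-0.1, 0.8, -0.4]
opening: 0.589
```

Call:
jog_arm:
  series:
    - [[0,0,-2,0,0,0,5],[-1,0,-7,0,0,0,5],[-4,0,-12,0,0,0,4],[-8,0,-17,0,0,0,2],[-13,0,-20,0,0,0,0.5]]

```text
clock: 46.68
eef_pos: [441.6, 2.1, 246.4]
tcp_rot: [3.142, -0.006, 0.092]
contact_force: [-0.9, -0.8, 0.2]
opening: 0.063
```

```bash
python3 - <<'E'
from h import *
s=r.sense();print(s["clock"],s["eef_pos"],s["contact_force"])
shot("scene","s28",(200,120,240,190),3.2);shot("side","d28",(190,100,260,180),3);shot("wrist","w28")
E
```

```text
46.675 [441.55235347   2.14020466 246.36824106] [-0.87567521 -0.76999004  0.15750063]
```

View pics/s28.png

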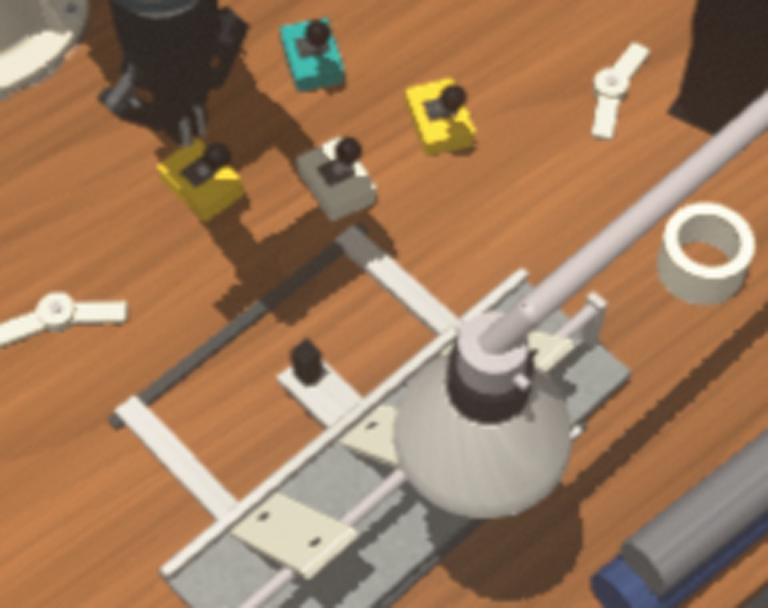

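View pics/d28.png

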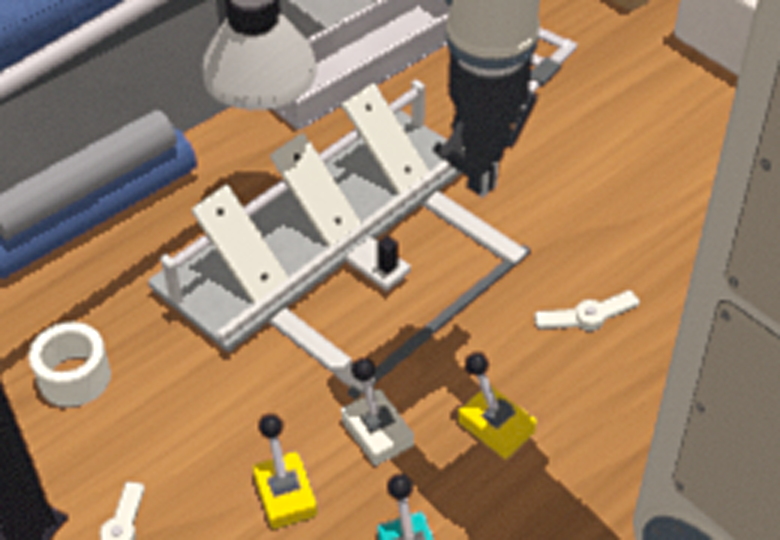

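View pics/w28.png

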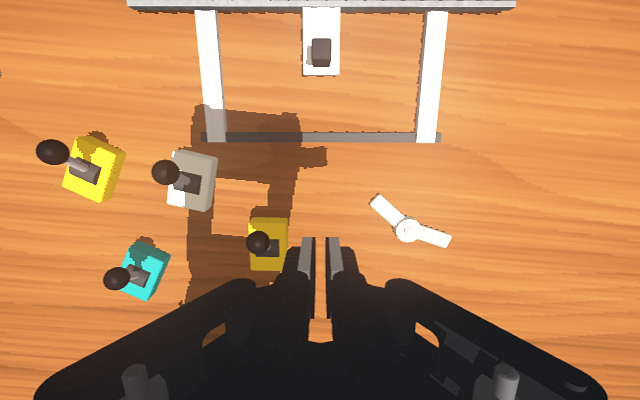

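```bash
python3 - <<'E'
import cv2
im=cv2.imread("pics/w28_raw.png");cv2.imwrite("pics/w28c.png",cv2.resize(im[130:230,130:250],None,fx=6,fy=6,interpolation=2))
im=cv2.imread("pics/d28_raw.png");cv2.imwrite("pics/d28c.png",cv2.resize(im[210:260,290:340],None,fx=10,fy=10,interpolation=2))
im=cv2.imread("pics/s28_raw.png");cv2.imwrite("pics/s28c.png",cv2.resize(im[150:200,280:330],None,fx=10,fy=10,interpolation=2))
E
```

```text
(no output)
```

View pics/w28c.png

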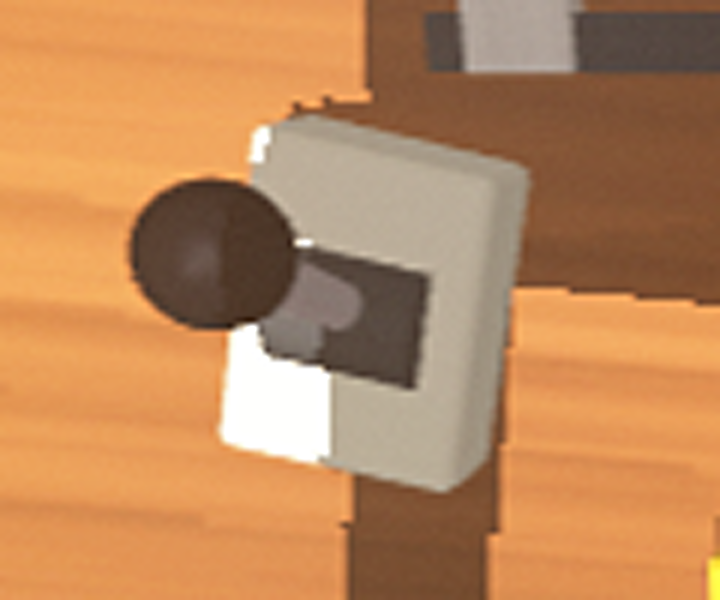

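View pics/d28c.png

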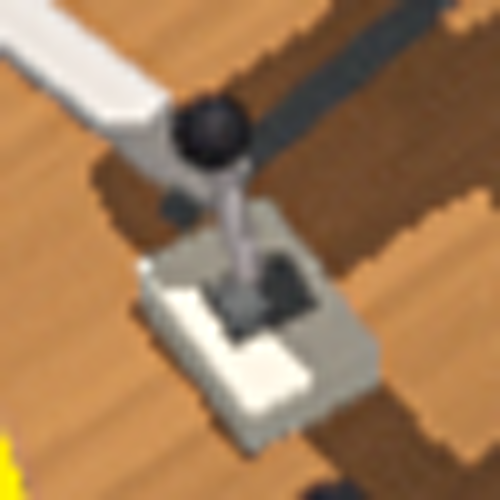

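View pics/s28c.png

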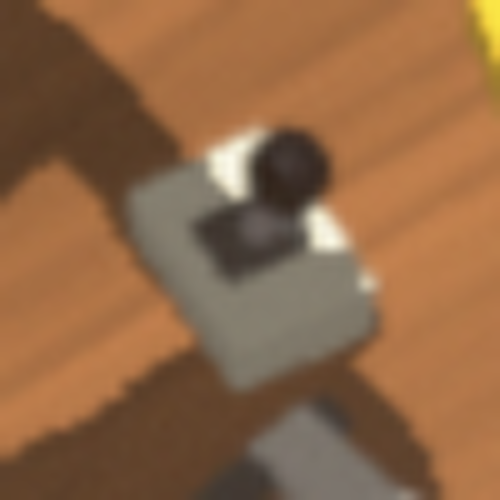

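```bash
python3 - <<'E'
from h import *
P=pose("w28");f=lambda x,y:(130+x/6,130+y/6)
C={k:p2w("wrist",*f(*v),25,P) for k,v in dict(BL=(222,437),BR=(445,490),TR=(492,180),TL=(268,128)).items()}
for k,v in C.items():print(k,v.round(1))
n=lambda a,b:np.linalg.norm(C[a]-C[b])
print(n("BL","BR"),n("TL","TR"),n("BL","TL"),n("BR","TR"))
print("center",sum(C.values())/4)
print("slot centre",[p2w("wrist",*f(x,y),25,P).round(1) for x,y in [(310,250),(432,273),(415,388),(265,352)]])
for z in (80,84,90):print("knob",z,p2w("wrist",*f(213,253),z,P).round(1),p2w("side",290+21.1,210+13.2,z).round(1),p2w("scene",280+28.8,150+16.8,z).round(1))
# triangulate
A=[];b=[]
for o,d in (ray("wrist",*f(213,253),P),ray("side",311.1,223.2),ray("scene",308.8,166.8)):
    M=np.eye(3)-np.outer(d,d);A.append(M);b.append(M@o)
print(np.linalg.lstsq(np.vstack(A),np.hstack(b),rcond=None)[0])
E
```

```text
BL [384.5 192.8  25. ]
BR [377.  146.1  25. ]
TR [444.2 135.9  25. ]
TL [450.6 180.6  25. ]
47.21275124006696 45.20598599250568 67.17045075998422 67.94488358875451
center [414.07797437 163.86009958  25.        ]
slot centre [array([426.4, 173. ,  25. ]), array([423.8, 148.2,  25. ]), array([399. , 152.1,  25. ]), array([403.9, 183. ,  25. ])]
knob 80 [436.7 165.3  80. ] [443.5 156.   80. ] [435.2 165.2  80. ]
knob 84 [437.6 163.3  84. ] [441.1 157.9  84. ] [437.5 163.5  84. ]
knob 90 [439.  160.3  90. ] [437.6 160.6  90. ] [441.1 160.9  90. ]
[439.05174812 160.85237984  88.44320192]
```

```bash
python3 - <<'E'
from h import *
print(delta([345,164,180],[np.pi,0,YAW]))
f=lambda x,y:(280+x/10,150+y/10)
for x,y in [(130,200),(235,375),(375,305),(265,125)]: print(p2w("scene",*f(x,y),25).round(1))
E
```

```text
(array([ -8.1 , -17.  ,   6.55]), array([ 0. , -0.4, -0. ]))
[382.5 144.1  25. ]
[452.9 130.4  25. ]
[458.9 178.5  25. ]
[385.5 193.4  25. ]
```

Call:
jog_arm:
  series:
    - [[-3,-6,0,0,0,0,0.3],[-6,-12,1,0,0,0,0.3],[-8.1,-17,3,0,0,0,0.3],[-8.1,-17,6,0,0,0,0.3],[-8.1,-17,6.5,0,0,0,0.3]]

```text
clock: 47.45
eef_pos: [344.3, 164.3, 177.0]
tcp_rot: [3.14, 0.001, 0.094]
contact_force: [0.5, 0.1, 0.3]
opening: 0.036
```

Call:
jog_arm:
  series:
    - [[0,0,0,0,0,0,0.3]]

```text
clock: 47.58
eef_pos: [346.1, 163.7, 178.9]
tcp_rot: [3.141, -0.002, 0.091]
contact_force: [0.5, 0.2, 0.6]
opening: 0.038
```

```bash
python3 - <<'E'
from h import *
s=r.sense();print(s["clock"],s["eef_pos"],s["tcp_rot"])
shot("wrist","w29")
E
```

```text
47.575 [346.06016192 163.7438533  178.86088204] [ 3.14123162e+00 -1.63063365e-03  9.08251142e-02]
```

View pics/w29.png

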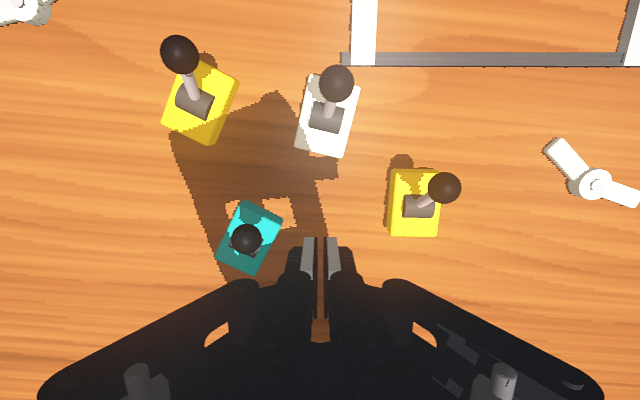

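```bash
python3 - <<'E'
from h import *
P=pose("w29")
im=cv2.imread("pics/w29_raw.png");cv2.imwrite("pics/w29c.png",cv2.resize(im[50:180,270:390],None,fx=5,fy=5,interpolation=2))
print("knob",p2w("wrist",337,83,84,P),"base",p2w("wrist",325,117,30,P))
A=[];b=[]
f=lambda x,y:(130+x/6,130+y/6)
for o,d in (ray("wrist",337,83,P),ray("wrist",*f(213,253),pose("w28")),ray("side",311.1,223.2),ray("scene",308.8,166.8)):
    M=np.eye(3)-np.outer(d,d);A.append(M);b.append(M@o)
print(np.linalg.lstsq(np.vstack(A),np.hstack(b),rcond=None)[0])
E
```

```text
knob [439.21860174 161.41486488  84.        ] base [413.87463785 166.981092    30.        ]
[438.94412598 161.09383439  88.28962966]
```

View pics/w29c.png

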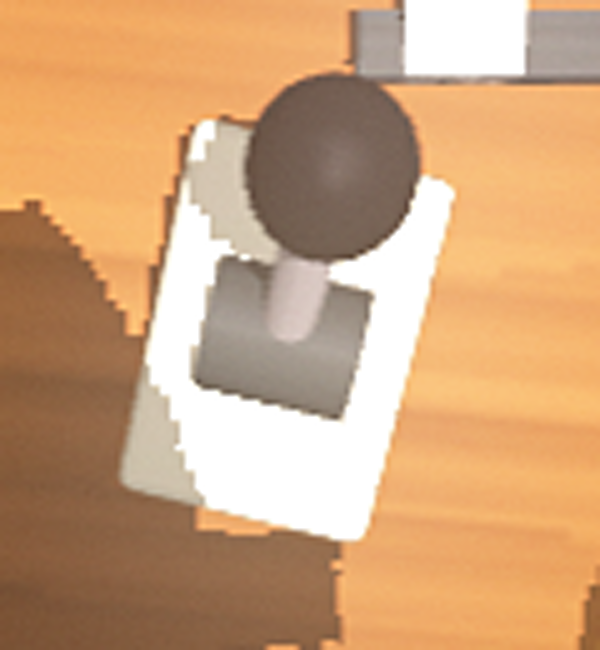

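```bash
python3 - <<'E'
from h import *
print("teal",p2w("wrist",245,240,84,pose("w29")))
print(delta([485,155,150],[np.pi,0,-.15]))
E
```

```text
teal [307.43928343 226.12649684  84.        ]
(array([13.71,  2.11,  2.97]), array([-0. , -0.2, 13.8]))
```

Call:
jog_arm:
  series:
    - [[5,0.7,0,0,0,4.6,0],[10,1.4,0,0,0,9.2,0],[13.7,2.1,0,0,0,13.8,0],[13.7,2.1,2,0,0,13.8,0],[13.7,2.1,3,0,0,13.8,0]]

```text
clock: 48.25
eef_pos: [484.7, 154.5, 149.2]
tcp_rot: [-3.141, -0.002, -0.152]
contact_force: [-0.3, -0.4, -0.0]
opening: 0.0
```

Call:
jog_arm:
  series:
    - [[0,0,2.5,0,0,0,0],[0,0,5,0,0,0,0],[0,0,7,0,0,0,0],[0,0,7.6,0,0,0,0],[0,0,7.6,0,0,0,0]]

```text
clock: 48.88
eef_pos: [484.3, 155.4, 73.7]
tcp_rot: [-3.141, -0.003, -0.15]
contact_force: [1.0, -0.7, 1.0]
opening: 0.001
```

```bash
python3 - <<'E'
from h import *
s=r.sense();print(s["clock"],s["eef_pos"],s["tcp_rot"])
shot("side","d30",(260,160,120,120),5);shot("scene","s30",(240,110,140,120),5)
E
```

```text
48.875 [484.27801974 155.43227208  73.70226578] [-3.14082254e+00 -2.56302773e-03 -1.49833853e-01]
```

View pics/d30.png

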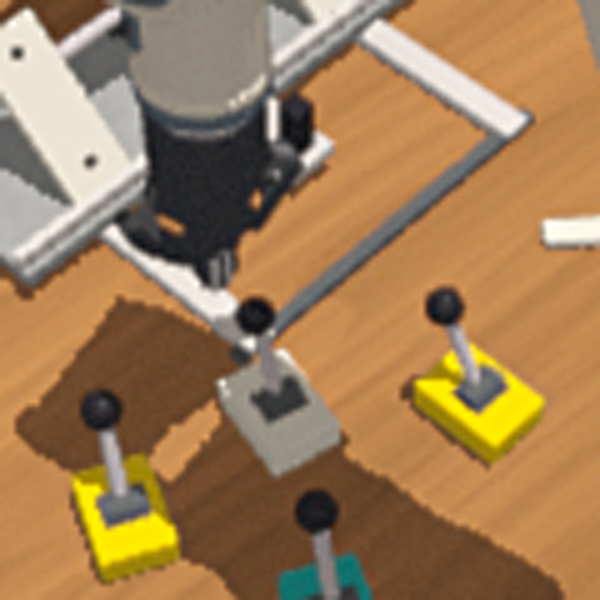

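View pics/s30.png

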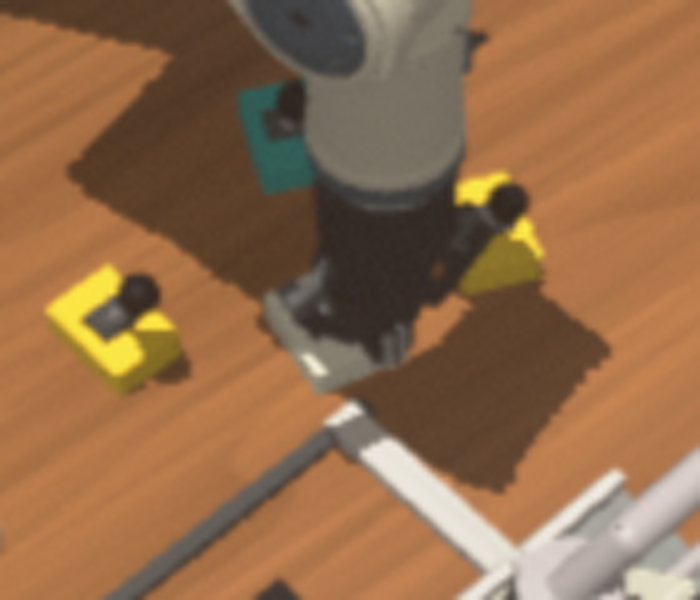

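Call:
jog_arm:
  series:
    - [[-1.2,0,0,0,0,0,0],[-2.4,0,0,0,0,0,0],[-3.6,0,0,0,0,0,0],[-4.8,0,0,0,0,0,0],[-5.6,0,0,0,0,0,0]]

```text
clock: 49.6
eef_pos: [427.8, 164.1, 73.2]
tcp_rot: [-3.141, -0.002, -0.149]
contact_force: [0.3, 0.2, 0.3]
opening: 0.0
```

Call:
jog_arm:
  series:
    - [[-0.8,0,0,0,0,0,0],[-1.5,0,0,0,0,0,0],[-2.1,0,0,0,0,0,0],[-2.4,0,0,0,0,0,0],[-2.6,0,0,0,0,0,0]]

```text
clock: 50.22
eef_pos: [403.3, 167.9, 73.2]
tcp_rot: [-3.141, -0.003, -0.149]
contact_force: [6.5, -3.1, -2.3]
opening: 0.001
```

```bash
python3 - <<'E'
from h import *
s=r.sense();print(s["clock"],s["eef_pos"],s["contact_force"])
shot("side","d31",(260,160,120,120),5);shot("wrist","w31")
E
```

```text
50.225 [403.34854082 167.89496322  73.16704631] [ 6.51061874 -3.0771078  -2.29708158]
```

View pics/d31.png

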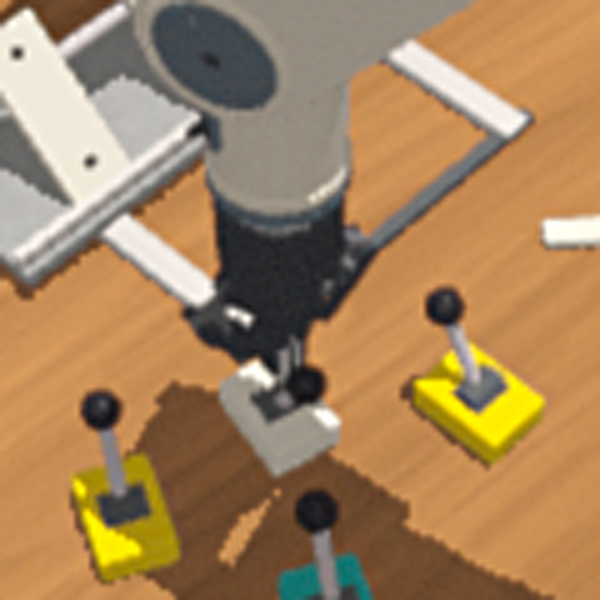

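Call:
jog_arm:
  series:
    - [[-0.2,0,0,0,0,0,0],[-0.2,0,0,0,0,0,0],[2,0,0,0,0,0,0],[4,0,-2,0,0,0,0],[5,0,-7,0,0,0,0]]

```text
clock: 50.95
eef_pos: [451.3, 159.6, 142.3]
tcp_rot: [3.14, 0.002, -0.15]
contact_force: [0.2, 0.9, 0.1]
opening: -0.005
```

Call:
jog_arm:
  series:
    - [[-3,2,-5,0,0,-4,0],[-8,5,-8,0,0,-8,0],[-12,10,-8,0,0,-14,0],[-12,14,-8,0,0,-14,0],[-12,14,-8,0,0,-14,0]]

```text
clock: 51.58
eef_pos: [311.3, 38.1, 222.9]
tcp_rot: [-3.142, -0.003, 0.091]
contact_force: [-0.1, 1.0, -0.3]
opening: -0.002
```

```bash
python3 - <<'E'
from h import *
s=r.sense();print(s["clock"],s["eef_pos"],s["tcp_rot"],s["contact_force"])
shot("side","d32",(190,100,260,180),3);shot("wrist","w32");shot("scene","s32",(200,120,240,190),3.2)
E
```

```text
51.575 [311.29427066  38.05551957 222.90437799] [-3.14158797e+00 -2.64918515e-03  9.11682656e-02] [-0.05626704  0.9598865  -0.27158988]
```

View pics/d32.png

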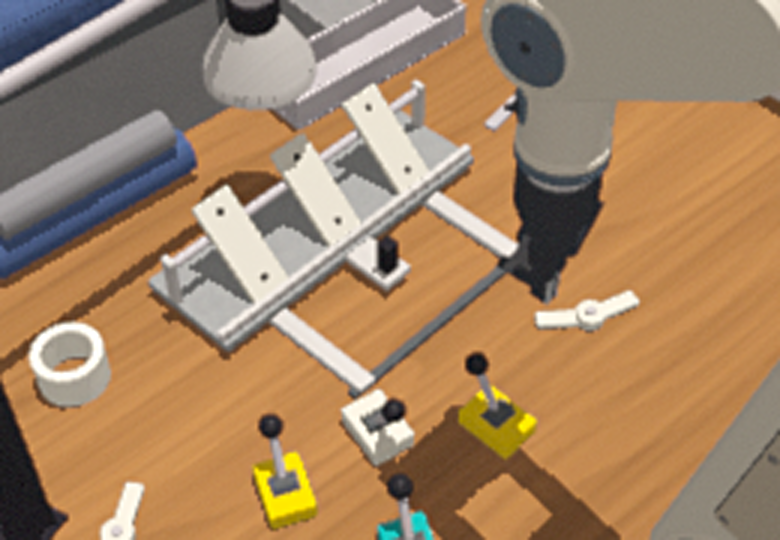

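View pics/w32.png

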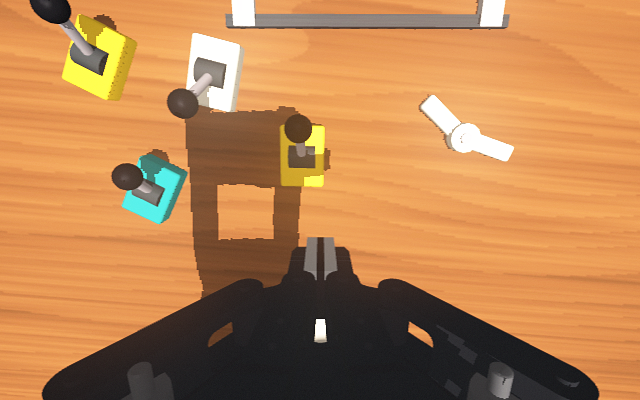

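View pics/s32.png

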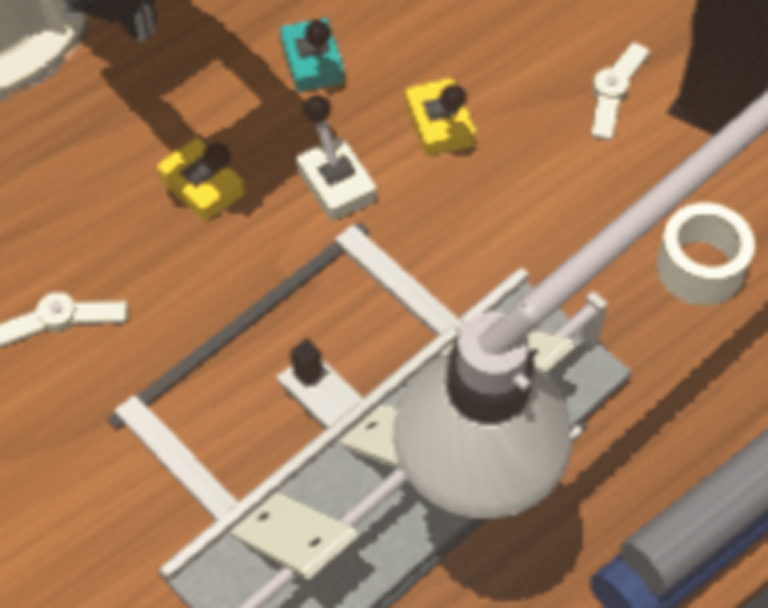

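```bash
python3 - <<'E'
from h import *
A=[];b=[]
for o,d in (ray("wrist",182.5,103,pose("w32")),ray("side",321.3,236.7),ray("scene",299.1,154.1)):
    M=np.eye(3)-np.outer(d,d);A.append(M);b.append(M@o)
k=np.linalg.lstsq(np.vstack(A),np.hstack(b),rcond=None)[0];print(k,np.arctan2((np.array([414.5,163.5])-k[:2])@[.989,-.15],k[2]-22)+.5)
P=pose("w28");Z=R.from_euler("z",-YAW)
h=p2w("wrist",321,51,68,P);print("handle x rel out",Z.apply(h-BC)[0]+120)
s=r.sense();print(s["qvel"].round(3))
E
```

```text
[381.46382367 169.17265343  84.17721202] 0.9944853053043612
handle x rel out 137.73197584554558
[ 0.018  0.012 -0.005 -0.001 -0.    -0.003]
```

Call:
jog_arm:
  series:
    - [[0,0,0,0,0,0,0],[0,0,0,0,0,0,0],[0,0,0,0,0,0,0]]

```text
clock: 52.1
eef_pos: [312.6, 40.1, 222.7]
tcp_rot: [-3.142, -0.002, 0.096]
contact_force: [1.4, 0.5, 0.2]
opening: -0.001
```

```bash
python3 - <<'E'
from h import *
shot("side","d33");r.sign_off();print(r.sense()["clock"])
E
```

```text
the job is handed in; nothing more can be done
the job is handed in; nothing more can be done
```

View pics/d33.png

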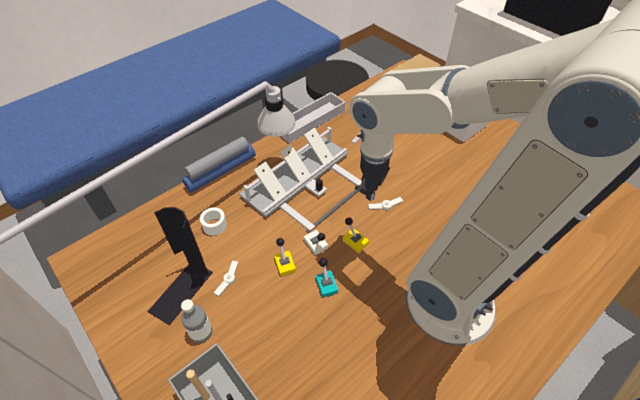

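The job is handed in at about 52 s. I pulled the carriage to its front stop and leaned the three blanks that were there at about y = -120, 0 and +120 mm. I then pushed the carriage home at no more than about 0.12 m/s, felt the home stop, and flipped the white switch.

**Last checks:**
- The lever reads about 0.99 rad from triangulating the knob.
- Carriage travel between the two stops was about 140 mm. After the push the handle measured about 138 mm in from the out position.
- The final picture shows all three blanks still leaning, the orthosis shell, hinges and tape roll where they were, and the gripper clear. The caliper is mostly hidden behind the arm there. I saw nothing disturb it, but did not measure it at the end.

**Things that disagreed or went wrong on the way:**
- My first attempt to tilt a blank hit a wrist singularity, so I set that blank down and re-gripped it tilted. I gripped the third blank the same way.
- The carriage had crept in about 3 mm during loading. I pulled it back to the stop before pushing it home.
- The carriage seemed to start about 12–15 mm out of home, because the first pull moved only about 125–128 mm before the stop.
- The switch box's x axis pointed towards the robot (yaw about 171°), not roughly to its left as described. I pushed the lever the way its lean and pivot showed.

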